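# Change the batch on the vial stirrer and set its rocker bank with the stylus

## Task

Change the batch on the stirrer while its main rocker is still off: the short vials on its plates are finished, so stand each of them upright in the tray; leave any tall vial on its plate, and stand every tall vial waiting on the worktop upright on the middle of a free plate. Then take the stylus from its mat and, touching the rockers with nothing but the stylus, switch on the rocker of each plate that carries a vial, switch off that of each empty plate, and switch on the main rocker at the right end of the row. Finally lay the stylus flat on its mat again.

Things in the scene. Friction and masses are not known exactly. Their poses are not given: they have to be found in the camera images.
- stirrer: five-place vial stirrer, a fixed white box 156 mm deep (x), 340 mm wide (y); flat deck 55 mm above the worktop. Origin: centre of its underside; x points to its back (away from the robot), y left, z up. Along its front edge (x = -78 mm) is a row of six black rockers, each in a slot 25 mm wide, open to the front, between 3 mm ribs that reach z = 76 mm; behind it a row of five round plates.
- mat: black rubber mat, 110 mm (x) by 200 mm (y), 3 mm thick, fixed on the worktop to the robot's right: the place of the stylus. Origin: centre of its underside.
- tray: shallow open aluminium tray, fixed on the worktop right of the stirrer, 140 mm (x) by 120 mm (y), walls 4 mm thick and 22 mm high, floor 4 mm thick. Origin: centre of its underside.
- stylus: loose stylus, 40 to 65 g: grey handle bar 100 mm long (x), 30 wide (y), 20 high (z); from its +x end a 6 mm rod runs on at 16 mm height to x = 100 mm, then turns down to a tip ball. Origin: centre of the handle's underside; it lies flat, z up. Gripped level by the long sides, its tip is the lowest point in front, 12 mm below the rod, so it can press one rocker end while the rod clears the other.
- stylus_tip (a point): centre of the stylus's 9 mm tip ball; in the stylus frame at x = 112, y = 0, z = 5 mm
- plate_1 (a point): centre of round plate 1 of the stirrer, counted 1 to 5 from the left (+y) seen by the robot; flush with the deck, 50 mm diameter, plates 60 mm apart. Axes as the stirrer's.
- rocker_1 (a joint): tilt of plate 1's rocker (rad); a thin line on the deck joins them. +0.26: far (+x) end down = on; -0.26: near end down = off; either at the start. Past the middle it falls over by itself; under 1 N on the raised end. Bar 36 mm long (x), 16 wide, tilting about y, pivot 10 mm below its top; top centre when level x = -53, y = 76, z = 70 mm in the stirrer's frame, shifting 3 mm to the pressed end; raised end 4 mm up.
- plate_2 (a point): centre of round plate 2 of the stirrer, counted 1 to 5 from the left (+y) seen by the robot; flush with the deck, 50 mm diameter, plates 60 mm apart. Axes as the stirrer's.
- rocker_2 (a joint): tilt of plate 2's rocker (rad); a thin line on the deck joins them. +0.26: far (+x) end down = on; -0.26: near end down = off; either at the start. Past the middle it falls over by itself; under 1 N on the raised end. Bar 36 mm long (x), 16 wide, tilting about y, pivot 10 mm below its top; top centre when level x = -53, y = 48, z = 70 mm in the stirrer's frame, shifting 3 mm to the pressed end; raised end 4 mm up.
- plate_3 (a point): centre of round plate 3 of the stirrer, counted 1 to 5 from the left (+y) seen by the robot; flush with the deck, 50 mm diameter, plates 60 mm apart. Axes as the stirrer's.
- rocker_3 (a joint): tilt of plate 3's rocker (rad); a thin line on the deck joins them. +0.26: far (+x) end down = on; -0.26: near end down = off; either at the start. Past the middle it falls over by itself; under 1 N on the raised end. Bar 36 mm long (x), 16 wide, tilting about y, pivot 10 mm below its top; top centre when level x = -53, y = 20, z = 70 mm in the stirrer's frame, shifting 3 mm to the pressed end; raised end 4 mm up.
- plate_4 (a point): centre of round plate 4 of the stirrer, counted 1 to 5 from the left (+y) seen by the robot; flush with the deck, 50 mm diameter, plates 60 mm apart. Axes as the stirrer's.
- rocker_4 (a joint): tilt of plate 4's rocker (rad); a thin line on the deck joins them. +0.26: far (+x) end down = on; -0.26: near end down = off; either at the start. Past the middle it falls over by itself; under 1 N on the raised end. Bar 36 mm long (x), 16 wide, tilting about y, pivot 10 mm below its top; top centre when level x = -53, y = -8, z = 70 mm in the stirrer's frame, shifting 3 mm to the pressed end; raised end 4 mm up.
- plate_5 (a point): centre of round plate 5 of the stirrer, counted 1 to 5 from the left (+y) seen by the robot; flush with the deck, 50 mm diameter, plates 60 mm apart. Axes as the stirrer's.
- rocker_5 (a joint): tilt of plate 5's rocker (rad); a thin line on the deck joins them. +0.26: far (+x) end down = on; -0.26: near end down = off; either at the start. Past the middle it falls over by itself; under 1 N on the raised end. Bar 36 mm long (x), 16 wide, tilting about y, pivot 10 mm below its top; top centre when level x = -53, y = -36, z = 70 mm in the stirrer's frame, shifting 3 mm to the pressed end; raised end 4 mm up.
- rocker_main (a joint): tilt of the main rocker (rad), set apart by a gap at the right end of the row; made as the others, +0.26 on (far end down), -0.26 off; starts off. Top centre at x = -53, y = -82, z = 70 mm in the stirrer's frame.
- short_1: short glass vial with screw cap, 27 mm diameter, 62 mm tall, 28 g, at the start upright on a plate of the stirrer, or absent. Origin: centre of its underside, z up.
- short_2: short glass vial with screw cap, 27 mm diameter, 62 mm tall, 28 g, at the start upright on a plate of the stirrer, or absent. Origin: centre of its underside, z up.
- short_3: short glass vial with screw cap, 27 mm diameter, 62 mm tall, 28 g, at the start upright on a plate of the stirrer, or absent. Origin: centre of its underside, z up.
- tall_1: tall glass vial with screw cap, 27 mm diameter, 76 mm tall, 28 g, at the start upright on a plate of the stirrer, or absent. Origin: centre of its underside, z up.
- tall_2: tall glass vial with screw cap, 27 mm diameter, 76 mm tall, 28 g, at the start upright on a plate of the stirrer, or absent. Origin: centre of its underside, z up.
- tall_3: tall glass vial with screw cap, 27 mm diameter, 76 mm tall, 28 g, at the start upright on the worktop in front of the stirrer, or absent. Origin: centre of its underside, z up.
- tall_4: tall glass vial with screw cap, 27 mm diameter, 76 mm tall, 28 g, at the start upright on the worktop in front of the stirrer, or absent. Origin: centre of its underside, z up.
- tall_5: tall glass vial with screw cap, 27 mm diameter, 76 mm tall, 28 g, at the start upright on the worktop in front of the stirrer, or absent. Origin: centre of its underside, z up.

How it is judged:
By the outcome, as a careful person would: the job done as asked, in the order asked, and still so for the second after the job is handed in, with the robot touching nothing.
Of short_1, short_2, short_3 only 2 to 3 are there at a start; the rules pass over those that are not, and their reading is None.
Of tall_1, tall_2 only 1 to 1 are there at a start; the rules pass over those that are not, and their reading is None.
Of tall_3, tall_4, tall_5 only 2 to 3 are there at a start; the rules pass over those that are not, and their reading is None.
At some moment in a run one of stylus may be knocked a few centimetres aside while the robot is not near it.
Once in a run the grip may slacken for a moment while it holds something.
It also fails if it takes over 208 s, if anything falls off the work surface, if the arm or the gripper's body presses on something with over 40 N, if the wrist force passes 120 N, or if a joint passes its speed limit or range.

## Robot

A 7-joint arm with a two-finger parallel gripper is mounted at the origin on a cart in front of the work surface, level with it; the furniture and walls round the work are solid. World frame = base frame: x ahead of the robot, y to its left, z up, the work surface at z = 0. Lengths are in m, angles in rad, forces in N, time in s.
With the tool pointing down it reaches from about 0.4 to 0.85 m from the base axis. Payload 10.4 kg.
Tool frame: the origin (TCP) lies at the very end of the fingers, on their centre line; the grasp point (between the pads) lies manip.hold_point_z behind it (manip.hold_point_z is the distance from the TCP to the grasp point, in m); z points along the fingers, y is the direction in which the jaws open and shut (so a half turn about z gives the same grasp; the last joint's range is limited). The gripper opens to 85 mm and grips with 20 to 120 N. Pads are 22 mm wide; open, the fingers measure 114 mm over their backs; the gripper's body (76 mm by 85 mm) begins 54 mm behind the grasp point. The pads swing forward as they close: fully open they stand 13 mm farther back than shut.
Start: joints at [-1.301, 0.332, -0.065, 1.46, 0.022, 1.35, -0.088], TCP at [0.18, 0.598, 0.231] pointing down, gripper open.
Joint ranges: [-2.6, 2.6], [-0.5, 2.12], [-1.47, 1.34], [0.16, 2.42], [-1.27, 4.41], [0.06, 2.06], [-2.6, 2.6]. Speed limits (rad/s): [2.22, 2.22, 2.79, 2.79, 3.14, 3.14, 3.14].

## Interface

Orientations are given as a unit quaternion [x, y, z, w].
In Python, from workcell import manip gives the robot as it stands.
- The arm moves only by the tool jog_arm, never from a script. Its arguments are lists of equal length, an entry for each row: "translation": the shift along the world's x, y, z in mm, a list of three; "turn": the turn about the world's z in degrees. In form: {"translation": [[x, y, z], ...], "turn": [turn, ...]}. A call has 1 to 12 rows; each row is the pose to reach, as a shift and turn from the pose measured when the call began; what a row does not reach only later rows make up. A row lasts 1/12 s, in which the tool goes at most 41.7 mm and 7.16 degrees, less where a joint would pass 70% of its speed; a pose out of reach is approached as far as the arm can. A call with a gripper value outside its range is refused whole. "grip" is the finger opening in mm, from 0 to 85.4, set as the call begins (left out, the last holds). The fingers move at their own pace and stop on an object; "grip_force" is the grip in N (left out, the last holds). Time passes only in rows, so rows that repeat a pose let the fingers close. It gives the time, the measured TCP pose, the force and the opening at its end, in the units of the state.
- manip.get_obs(): the state, without advancing time (a new reading comes with each control period).
- manip.camera(name): name is "scene" or "top" or "wrist"; returns a dict with "frame" (400x640x3 uint8, red, green, blue), "mtx" (3x3 intrinsics, pixels), "k1" (the pictures are not rectified: a ray, as slopes to the right and down, at radius r is drawn at 1 + k1 r^2 times it, then the intrinsics apply), "pose" (4x4, takes a point from camera to world coordinates). Camera axes: x right, y down, z forward; pixel columns grow to the right and rows downward; lengths in m; the calibration is good to about 2 mm. A picture is of the moment at which its call begins. There is no depth.
- manip.hand_in(): hands the job in, once; it reports no verdict.
Trained networks look in a picture, given as the dict that the camera call returned (one of the last four; its "shot" number tells which), for a name from the list of things; names that differ only in an ending like _2 or _b are one class to them, and where a whole thing is asked for, a point or a joint stands for the part that bears it (a point fixed in the world has none). Each returns a list of dicts, best first, with "confidence" (0 to 1); they miss things now and then, are a little off and sometimes report something else, mostly with a low value. They report only what shows in the picture. A call takes as long as a camera call.
- manip.outline_of(picture, label): "mask" (400x640 bool, what is visible of it) and "extent" ([left, top, right, bottom] in pixels, round what is visible of it).
- manip.pinpoint(picture, label): "at" ([column, row] in pixels: a listed point, or the origin of a listed thing).
The state is a dict: "clock": time; "joint_pos": joint angles; "joint_velocities": joint speeds; "tau": joint torques, N m; "position": TCP position; "ee_rot": TCP orientation; "ft_force": force on the tool from outside, world axes, zero at the start; "torque": the same for the moment, N m; "grip_width": opening from 0.0 (shut) to 1.0 (fully open).
Only numpy, scipy, OpenCV 4.12 (cv2) and the standard library are available. Lean on these libraries where they do the work, as an engineer would, in place of code of your own. Each camera call takes 0.05 s, during which the arm holds its last target. There are 200 camera calls.

## Working session

There is one attempt and no reset: what is moved stays moved. The work goes in short steps, Python scripts to look and compute and a tool call to move; the robot and the scene stay as the last step left them, time stands still between calls to the robot, and variables do not carry over. Pictures are saved under pics/ and viewed, about 12 in all and at most 16, crops included, and the job is handed in when it is done.

Besides the shell and the picture viewer there is one more tool, called after ">>>" in YAML: its name, and indented under it one key for each argument. jog_arm: Moves the arm, as the interface text tells. Its arguments: {"type":"object","properties":{"translation":{"type":"array"},"turn":{"type":"array"},"grip":{"type":"number"},"grip_force":{"type":"number"}},"required":["translation","turn"]}

```bash
mkdir -p pics; ls; cat > h.py <<'E'
import numpy as np, cv2
from workcell import manip
from scipy.spatial.transform import Rotation as R
def ray(p,uv):
    K=p["mtx"];k=p["k1"]
    d=np.array([(uv[0]-K[0,2])/K[0,0],(uv[1]-K[1,2])/K[1,1]]);s=d.copy()
    for _ in range(30): s=d/(1+k*(s@s))
    T=np.array(p["pose"]);v=T[:3,:3]@np.array([s[0],s[1],1.])
    return T[:3,3],v
def at(p,uv,z):
    o,v=ray(p,uv); return o+v*(z-o[2])/v[2]
def proj(p,P):
    T=np.array(p["pose"]);c=T[:3,:3].T@(np.array(P)-T[:3,3]);s=c[:2]/c[2];s=s*(1+p["k1"]*(s@s))
    K=p["mtx"];return np.array([K[0,0]*s[0]+K[0,2],K[1,1]*s[1]+K[1,2]])
def save(p,n,crop=None,scale=1):
    f=p["frame"][:,:,::-1]
    if crop: f=f[crop[1]:crop[3],crop[0]:crop[2]]
    if scale!=1: f=cv2.resize(f,None,fx=scale,fy=scale,interpolation=cv2.INTER_CUBIC)
    cv2.imwrite("pics/"+n+".png",f)
E
python3 - <<'E'
from h import *
print(manip.hold_point_z); o=manip.get_obs(); print(o)
for n in("top","scene"):
    p=manip.camera(n); save(p,n+"0"); print(n,np.round(p["pose"],3).tolist(),p["mtx"].tolist(),p["k1"])
    for l,z in(("stirrer",0),("mat",0),("tray",0),("stylus",.003),("stylus_tip",.008),("short_1",.055),("tall_1",0),("plate_1",.055),("plate_5",.055)):
        for d in manip.pinpoint(p,l):
            print(l,np.round(d["at"],1),round(d["confidence"],2),np.round(at(p,d["at"],z),3), np.round(at(p,d["at"],.055),3) if l=="tall_1" else "")
E
```

```text
pics
0.0187
{'clock': 0.0, 'joint_pos': array([-1.30061211,  0.33284616, -0.06467576,  1.46095124,  0.02156226,
        1.34989299, -0.08850925]), 'joint_velocities': array([-7.35352624e-05, -1.66380561e-03,  1.64605242e-03,  2.18187478e-03,
       -1.05935251e-03, -8.22109860e-04,  4.08662301e-04]), 'tau': array([-3.60315125e-04, -6.25450945e+01,  4.88797983e-02, -3.91593719e+01,
        1.62358180e-02,  1.01892895e-02,  3.03707886e-06]), 'position': array([0.18028498, 0.59803847, 0.23052717]), 'ee_rot': array([ 1.45879276e-01,  9.89302150e-01, -6.97084415e-04, -8.40029025e-05]), 'ft_force': array([-0.17042147, -0.28442834, -0.73471842]), 'torque': array([-0.0092314 ,  0.02061591,  0.05825208]), 'grip_width': 0.9970535948281496}
top [[-0.022, -0.998, 0.061, 0.452], [-0.999, 0.024, 0.028, -0.055], [-0.03, -0.06, -0.998, 1.221], [0.0, 0.0, 0.0, 1.0]] [[457.6883241884303, 0.0, 311.461656654888], [0.0, 457.6883241884303, 195.87949959345707], [0.0, 0.0, 1.0]] -0.09593111213852477
stirrer [283.8 160.4] 0.56 [0.624 0.052 0.   ] 
mat [410.9 240.2] 0.9 [ 0.402 -0.282  0.   ] 
tray [425.1 166
[... 1678 characters left out ...]
242 0.055]
tall_1 [377.5 213. ] 0.66 [0.428 0.131 0.   ] [0.473 0.137 0.055]
tall_1 [345.7 260.3] 0.54 [0.615 0.097 0.   ] [0.648 0.105 0.055]
tall_1 [352.7 206.4] 0.46 [ 0.432  0.055 -0.   ] [0.476 0.066 0.055]
plate_1 [323.9 252. ] 0.91 [0.645 0.046 0.055] 
plate_1 [368.3 270.4] 0.9 [0.654 0.166 0.055] 
plate_1 [302.1 244.4] 0.88 [ 0.645 -0.015  0.055] 
plate_1 [283.6 241.2] 0.65 [ 0.654 -0.064  0.055] 
plate_1 [342.3 263.3] 0.64 [0.659 0.1   0.055] 
plate_5 [323.9 252. ] 0.91 [0.645 0.046 0.055] 
plate_5 [368.3 270.4] 0.9 [0.654 0.166 0.055] 
plate_5 [302.1 244.4] 0.88 [ 0.645 -0.015  0.055] 
plate_5 [283.6 241.2] 0.65 [ 0.654 -0.064  0.055] 
plate_5 [342.3 263.3] 0.64 [0.659 0.1   0.055]
```

```bash
python3 - <<'E'
import cv2
a=cv2.imread("pics/top0.png")[90:290,170:480]; cv2.imwrite("pics/top0c.png",cv2.resize(a,None,fx=2.58,fy=2.58,interpolation=cv2.INTER_CUBIC))
a=cv2.imread("pics/scene0.png")[120:330,190:470]; cv2.imwrite("pics/scene0c.png",cv2.resize(a,None,fx=2.8,fy=2.8,interpolation=cv2.INTER_CUBIC))
E
```

```text
(no output)
```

View pics/top0c.png

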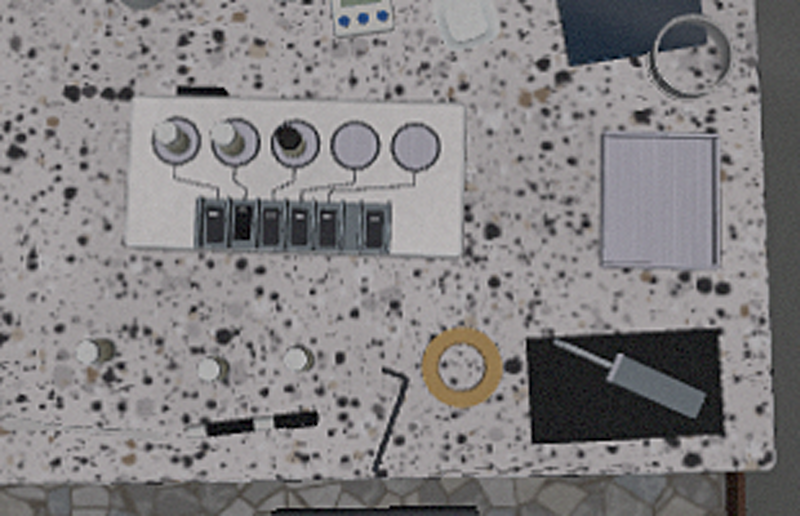

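View pics/scene0c.png

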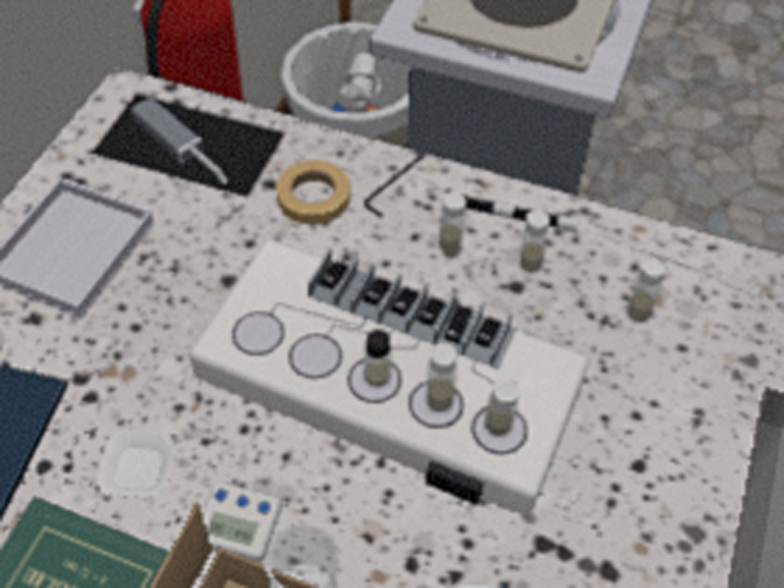

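Plates 1–3 (left) hold vials: short at 1 and 3 (the black cap), tall at 2. Plates 4 and 5 are empty. Three talls wait in front, and the stylus lies skewed on its mat. Next I'll move to look from close up.

>>> jog_arm:
  translation:
    - [350, -500, 50]
    - [350, -500, 50]
    - [350, -500, 50]
    - [350, -500, 50]
    - [350, -500, 50]
    - [350, -500, 50]
    - [350, -500, 50]
    - [350, -500, 50]
    - [350, -500, 50]
    - [350, -500, 50]
    - [350, -500, 50]
    - [350, -500, 50]
  turn: [5, 10, 17, 17, 17, 17, 17, 17, 17, 17, 17, 17]
  grip: 50

```text
clock: 2.0
position: [0.4666, 0.1887, 0.2727]
ee_rot: [-0.002, 1.0, 0.0, 0.0]
ft_force: [0.1, 1.3, 0.5]
grip_width: 0.586
```

```bash
cat >> h.py <<'E'
def state():
    o=manip.get_obs(); y=R.from_quat(o["ee_rot"]).apply([0,1,0]); z=R.from_quat(o["ee_rot"]).apply([0,0,1])
    print("t%.2f"%o["clock"],"tcp",np.round(o["position"]*1000,1),"jaw %.1f"%np.degrees(np.arctan2(y[1],y[0])),"tz",np.round(z,3),"F",np.round(o["ft_force"],1),"w%.1f"%(85.4*o["grip_width"]),"q",np.round(o["joint_pos"],2))
    return o
E
python3 - <<'E'
from h import *
state()
p=manip.camera("wrist"); save(p,"w1"); print(np.round(p["pose"],3).tolist(),p["mtx"][0],p["k1"])
for l,z in(("stirrer",0),("short_1",.055),("tall_1",.055),("tall_1",0),("plate_1",.055)):
    for d in manip.pinpoint(p,l): print(l,z,np.round(d["at"],1),round(d["confidence"],2),np.round(at(p,d["at"],z),3))
E
```

```text
t2.00 tcp [466.6 188.7 272.7] jaw 90.2 tz [ 0.001  0.001 -1.   ] F [0.1 1.3 0.5] w50.1 q [-0.74  0.03  0.28  1.73 -0.01  1.38  1.11]
[[-0.005, 0.949, 0.316, 0.386], [1.0, 0.004, 0.001, 0.188], [-0.0, 0.316, -0.949, 0.415], [0.0, 0.0, 0.0, 1.0]] [309.6122313   0.        320.4444427] 0.015894713291700738
stirrer 0 [228.1 258.5] 0.68 [0.625 0.049 0.   ]
stirrer 0 [369.7 142.8] 0.67 [0.45  0.254 0.   ]
short_1 0.055 [301.8 301. ] 0.79 [0.659 0.164 0.055]
short_1 0.055 [217.5 302.3] 0.64 [0.662 0.047 0.055]
short_1 0.055 [219.8 298.6] 0.43 [0.656 0.051 0.055]
tall_1 0.055 [370.  145.5] 0.97 [0.444 0.246 0.055]
tall_1 0.055 [281.4 128.2] 0.75 [0.425 0.144 0.055]
tall_1 0.055 [260.4 296. ] 0.63 [0.651 0.107 0.055]
tall_1 0.055 [211.9 137.3] 0.58 [0.436 0.063 0.055]
tall_1 0 [370.  145.5] 0.97 [0.453 0.255 0.   ]
tall_1 0 [281.4 128.2] 0.75 [0.431 0.137 0.   ]
tall_1 0 [260.4 296. ] 0.63 [0.692 0.094 0.   ]
tall_1 0 [211.9 137.3] 0.58 [0.443 0.044 0.   ]
plate_1 0.055 [262.4 299.7] 0.97 [0.657 0.109 0.055]
plate_1 0.055 [217.  296.5] 0.96 [0.652 0.047 0.055]
plate_1 0.055 [300.  302.3] 0.89 [0.661 0.161 0.055]
plate_1 0.055 [174.1 295.5] 0.84 [ 0.651 -0.011  0.055]
plate_1 0.055 [126.1 292.6] 0.63 [ 0.646 -0.075  0.055]
plate_1 0.055 [367.9 143.8] 0.38 [0.442 0.243 0.055]
```

View pics/w1.png

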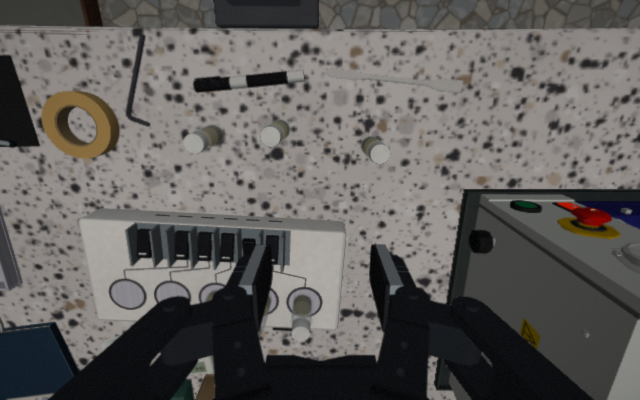

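Wrist view: three waiting talls at (200,140), (272,133) and (377,150), stirrer at the lower left with its plates along row ~297, and a box with a red button on the left to keep clear of. Next, the short on plate 1.

>>> jog_arm:
  translation:
    - [193, -26, -113]
    - [193, -26, -113]
    - [193, -26, -113]
    - [193, -26, -113]
    - [193, -26, -113]
    - [193, -26, -113]
    - [193, -26, -113]
    - [193, -26, -113]
    - [193, -26, -113]
  turn: [-3.5, -3.5, -3.5, -3.5, -3.5, -3.5, -3.5, -3.5, -3.5]

```text
clock: 3.05
position: [0.6576, 0.1672, 0.1595]
ee_rot: [0.027, 1.0, 0.001, -0.0]
ft_force: [-0.5, 0.7, -0.1]
grip_width: 0.585
```

```bash
python3 - <<'E'
from h import *
state()
p=manip.camera("wrist"); save(p,"w2")
for l,z in(("stirrer",0),("short_1",.055),("tall_1",.055),("plate_1",.055)):
    for d in manip.pinpoint(p,l): print(l,z,np.round(d["at"],1),round(d["confidence"],2),np.round(at(p,d["at"],z),3))
for n in (1,2,3,4,5,'main'):
    ds=manip.outline_of(p,"rocker_%s"%n) if n in(1,'main') else []
    for d in ds: 
        m=np.argwhere(d["mask"]).mean(0)[::-1]; print("rocker",n,d["extent"],round(d["confidence"],2),np.round(at(p,m,.07),3))
E
```

```text
t3.05 tcp [657.6 167.2 159.5] jaw 86.9 tz [-0.     0.001 -1.   ] F [-0.5  0.7 -0.1] w49.9 q [-0.56  0.5   0.35  1.41 -0.18  1.26  1.32]
stirrer 0 [197.5 155.2] 0.98 [ 0.629  0.048 -0.   ]
short_1 0.055 [315.5 195.4] 0.97 [0.659 0.163 0.055]
short_1 0.055 [175.5 196.8] 0.62 [0.654 0.045 0.055]
tall_1 0.055 [252.5 194.6] 0.78 [0.655 0.11  0.055]
plate_1 0.055 [105.8 196. ] 0.96 [ 0.65  -0.012  0.055]
plate_1 0.055 [ 31.2 197.3] 0.95 [ 0.648 -0.073  0.055]
plate_1 0.055 [178.3 198.5] 0.89 [0.655 0.047 0.055]
plate_1 0.055 [318.  199.9] 0.61 [0.663 0.165 0.055]
plate_1 0.055 [247.6 196.2] 0.6 [0.656 0.106 0.055]
rocker 1 [245.7, 67.6, 269.7, 117.9] 0.73 [0.574 0.128 0.07 ]
rocker 1 [169.8, 63.3, 193.8, 120.2] 0.71 [0.571 0.073 0.07 ]
rocker 1 [129.5, 66.2, 155.0, 119.4] 0.71 [0.57  0.045 0.07 ]
rocker 1 [83.6, 64.2, 118.7, 117.4] 0.61 [0.568 0.016 0.07 ]
rocker 1 [204.6, 67.0, 237.0, 123.7] 0.56 [0.575 0.1   0.07 ]
rocker main [16.6, 65.5, 52.7, 117.0] 0.83 [ 0.567 -0.031  0.07 ]
```

View pics/w2.png

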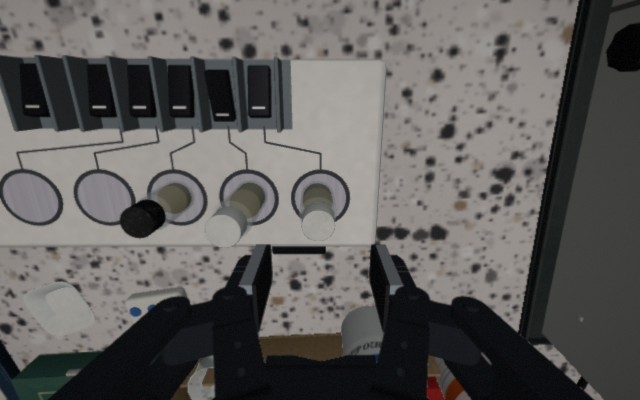

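>>> jog_arm:
  translation:
    - [2, -2, -40]
    - [2, -2, -80]
    - [2, -2, -86]
    - [2, -2, -86]
  turn: [0, 0, 0, 0]

```text
clock: 3.73
position: [0.6639, 0.1655, 0.0788]
ee_rot: [0.027, 1.0, 0.002, 0.005]
ft_force: [-1.6, 2.2, 23.4]
grip_width: 0.587
```

>>> jog_arm:
  translation:
    - [0, 0, 0]
    - [0, 0, 0]
    - [0, 0, 0]
    - [0, 0, 0]
    - [0, 0, 0]
    - [0, 0, 30]
    - [0, 0, 70]
    - [0, 0, 110]
  turn: [0, 0, 0, 0, 0, 0, 0, 0]
  grip: 15
  grip_force: 50

```text
clock: 4.4
position: [0.6626, 0.1652, 0.1888]
ee_rot: [0.027, 1.0, 0.001, 0.003]
ft_force: [0.9, -0.2, 0.5]
grip_width: 0.288
```

```bash
python3 - <<'E'
from h import *
state()
p=manip.camera("wrist"); save(p,"w3")
for l,z in(("short_1",.055),("tall_1",.055)):
    for d in manip.pinpoint(p,l): print(l,z,np.round(d["at"],1),round(d["confidence"],2),np.round(at(p,d["at"],z),3))
E
```

```text
t4.40 tcp [662.6 165.2 188.8] jaw 86.9 tz [ 0.007  0.003 -1.   ] F [ 0.9 -0.2  0.5] w24.6 q [-0.56  0.49  0.35  1.37 -0.17  1.3   1.32]
short_1 0.055 [189.7 182.6] 0.71 [0.655 0.045 0.055]
short_1 0.055 [314.5 223.3] 0.63 [0.703 0.157 0.055]
tall_1 0.055 [259.7 180. ] 0.65 [0.656 0.109 0.055]
```

View pics/w3.png

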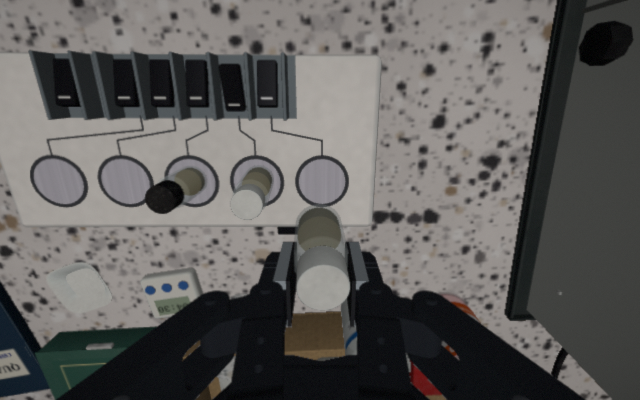

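>>> jog_arm:
  translation:
    - [-37, -485, 0]
    - [-37, -485, 0]
    - [-37, -485, 0]
    - [-37, -485, 0]
    - [-37, -485, 0]
    - [-37, -485, 0]
    - [-37, -485, 0]
    - [-37, -485, 0]
    - [-37, -485, 0]
    - [-37, -485, 0]
    - [-37, -485, 0]
    - [-37, -485, 0]
  turn: [-5, -10, -15, -20, -25, -30, -35, -40, -40, -40, -40, -40]

```text
clock: 5.55
position: [0.6259, -0.3237, 0.1908]
ee_rot: [0.369, 0.929, -0.001, 0.007]
ft_force: [0.5, -0.6, 1.0]
grip_width: 0.284
```

```bash
python3 - <<'E'
from h import *
state()
p=manip.camera("wrist"); save(p,"w4")
for l in("tray",):
    for d in manip.pinpoint(p,l): print(l,np.round(d["at"],1),round(d["confidence"],2),np.round(at(p,d["at"],0),3))
E
```

```text
t5.55 tcp [ 625.9 -323.7  190.8] jaw 46.7 tz [ 0.013 -0.006 -1.   ] F [ 0.5 -0.6  1. ] w24.2 q [ 0.02  0.57  0.6   1.32 -0.32  1.33  1.43]
tray [298.3 144.3] 0.78 [ 0.592 -0.323  0.   ]
```

>>> jog_arm:
  translation:
    - [0, 0, -40]
    - [0, 0, -80]
    - [0, 0, -115]
    - [0, 0, -140]
    - [0, 0, -155]
    - [0, 0, -161]
    - [0, 0, -162]
    - [0, 0, -162]
  turn: [0, 0, 0, 0, 0, 0, 0, 0]

```text
clock: 6.32
position: [0.6245, -0.3264, 0.029]
ee_rot: [0.371, 0.928, -0.002, 0.007]
ft_force: [-0.1, -0.1, 1.1]
grip_width: 0.288
```

```bash
python3 - <<'E'
from h import *
state()
p=manip.camera("wrist"); save(p,"w5")
E
```

```text
t6.32 tcp [ 624.5 -326.4   29. ] jaw 46.4 tz [ 0.011 -0.008 -1.   ] F [-0.1 -0.1  1.1] w24.6 q [ 0.05  0.72  0.54  1.46 -0.4   1.06  1.48]
```

View pics/w5.png

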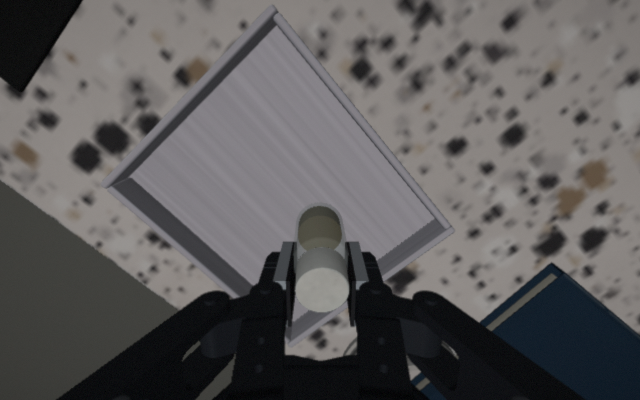

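>>> jog_arm:
  translation:
    - [0, 0, -1]
    - [0, 0, -2]
    - [0, 0, -2]
  turn: [0, 0, 0]

```text
clock: 6.62
position: [0.6249, -0.3266, 0.0289]
ee_rot: [0.371, 0.928, -0.002, 0.008]
ft_force: [-5.6, 3.0, 13.8]
grip_width: 0.284
```

>>> jog_arm:
  translation:
    - [0, 0, 0]
    - [0, 0, 0]
    - [0, 0, 0]
    - [0, 0, 30]
    - [0, 0, 70]
    - [0, 0, 110]
    - [0, 0, 140]
    - [0, 0, 140]
  turn: [0, 0, 0, 0, 0, 0, 0, 0]
  grip: 45

```text
clock: 7.28
position: [0.6274, -0.3283, 0.1764]
ee_rot: [0.371, 0.928, -0.002, 0.013]
ft_force: [0.5, -0.1, 0.2]
grip_width: 0.527
```

```bash
python3 - <<'E'
from h import *
state()
p=manip.camera("wrist"); save(p,"w6")
for l in("tray","short_1"):
    for d in manip.pinpoint(p,l): print(l,np.round(d["at"],1),round(d["confidence"],2),np.round(at(p,d["at"],.004),3))
for d in manip.outline_of(p,"short_1"): print(d["extent"],d["confidence"])
E
```

```text
t7.28 tcp [ 627.4 -328.3  176.4] jaw 46.4 tz [ 0.022 -0.013 -1.   ] F [ 0.5 -0.1  0.2] w45.0 q [ 0.02  0.58  0.6   1.34 -0.33  1.3   1.44]
tray [297.8 143.8] 0.8 [ 0.593 -0.326  0.004]
short_1 [320.9 158.1] 0.73 [ 0.62  -0.319  0.004]
short_1 [297.1 142.2] 0.24 [ 0.591 -0.325  0.004]
[304.7, 143.6, 333.2, 188.2] 0.72
```

>>> jog_arm:
  translation:
    - [28, 374, 0]
    - [28, 374, 0]
    - [28, 374, 0]
    - [28, 374, 0]
    - [28, 374, 0]
    - [28, 374, 0]
    - [28, 374, 0]
    - [28, 374, 0]
    - [28, 374, 0]
    - [28, 374, 0]
    - [28, 374, 0]
    - [28, 374, 0]
  turn: [-7, -14, -21, -28, -35, -42, -50, -50, -50, -50, -50, -50]

```text
clock: 8.48
position: [0.6519, 0.0477, 0.1661]
ee_rot: [0.729, 0.685, -0.005, 0.005]
ft_force: [-0.2, -0.6, -0.1]
grip_width: 0.525
```

```bash
python3 - <<'E'
from h import *
state()
p=manip.camera("wrist"); save(p,"w7")
for l in("short_1","tall_1","plate_1"):
    for d in manip.pinpoint(p,l): print(l,np.round(d["at"],1),round(d["confidence"],2),np.round(at(p,d["at"],.055),3))
E
```

```text
t8.48 tcp [651.9  47.7 166.1] jaw -3.6 tz [-0.001 -0.015 -1.   ] F [-0.2 -0.6 -0.1] w44.8 q [-0.67  0.52  0.73  1.49 -0.34  1.27  0.03]
short_1 [318.6 192.8] 0.75 [0.651 0.045 0.055]
short_1 [324.6 254.5] 0.45 [ 0.652 -0.016  0.055]
tall_1 [112.3 188. ] 0.67 [0.476 0.06  0.055]
tall_1 [319.2 116.4] 0.63 [0.655 0.109 0.055]
tall_1 [77.9 96.5] 0.63 [0.471 0.134 0.055]
plate_1 [325.2 253.3] 0.63 [ 0.653 -0.014  0.055]
plate_1 [324.5 194.7] 0.61 [0.656 0.043 0.055]
plate_1 [320.5  34.4] 0.59 [0.66  0.166 0.055]
plate_1 [323.9 304.1] 0.59 [ 0.648 -0.071  0.055]
plate_1 [323.2 117.3] 0.56 [0.658 0.108 0.055]
```

>>> jog_arm:
  translation:
    - [2, -2, -40]
    - [2, -2, -75]
    - [2, -2, -90]
    - [2, -2, -90]
    - [2, -2, -90]
  turn: [0, 0, 0, 0, 0]

```text
clock: 9.1
position: [0.6542, 0.0432, 0.0772]
ee_rot: [0.73, 0.683, -0.005, 0.005]
ft_force: [0.5, 0.4, 0.9]
grip_width: 0.526
```

>>> jog_arm:
  translation:
    - [0, 0, 0]
    - [0, 0, 0]
    - [0, 0, 0]
    - [0, 0, 0]
    - [0, 0, 0]
    - [0, 0, 30]
    - [0, 0, 70]
    - [0, 0, 110]
    - [0, 0, 120]
    - [0, 0, 120]
  turn: [0, 0, 0, 0, 0, 0, 0, 0, 0, 0]
  grip: 15

```text
clock: 9.93
position: [0.6563, 0.0429, 0.2023]
ee_rot: [0.73, 0.683, -0.002, 0.007]
ft_force: [0.3, -0.5, 0.5]
grip_width: 0.298
```

>>> jog_arm:
  translation:
    - [-96, -366, 0]
    - [-96, -366, 0]
    - [-96, -366, 0]
    - [-96, -366, 0]
    - [-96, -366, 0]
    - [-96, -366, 0]
    - [-96, -366, 0]
    - [-96, -366, 0]
    - [-96, -366, 0]
    - [-96, -366, 0]
    - [-96, -366, 0]
    - [-96, -366, 0]
  turn: [7, 14, 21, 28, 35, 42, 50, 50, 50, 50, 50, 50]

```text
clock: 10.93
position: [0.56, -0.3234, 0.2017]
ee_rot: [0.374, 0.927, 0.002, 0.007]
ft_force: [1.8, 0.7, -0.6]
grip_width: 0.297
```

```bash
python3 - <<'E'
from h import *
state()
p=manip.camera("wrist"); save(p,"w8")
for l in("tray","short_1"):
    for d in manip.pinpoint(p,l): print(l,np.round(d["at"],1),round(d["confidence"],2),np.round(at(p,d["at"],.004),3))
E
```

```text
t10.93 tcp [ 560.  -323.4  201.7] jaw 46.1 tz [ 0.014 -0.002 -1.   ] F [ 1.8  0.7 -0.6] w25.4 q [-0.05  0.45  0.69  1.48 -0.29  1.3   1.47]
tray [237.4  22.9] 0.68 [ 0.404 -0.282  0.004]
tray [336.8 186.7] 0.65 [ 0.592 -0.326  0.004]
short_1 [356.3 197.7] 0.96 [ 0.617 -0.318  0.004]
short_1 [312.7 232.2] 0.77 [ 0.614 -0.386  0.004]
short_1 [328.6   6.4] 0.29 [ 0.454 -0.209  0.004]
short_1 [604.1  51.1] 0.29 [ 0.673 -0.04   0.004]
```

View pics/w8.png

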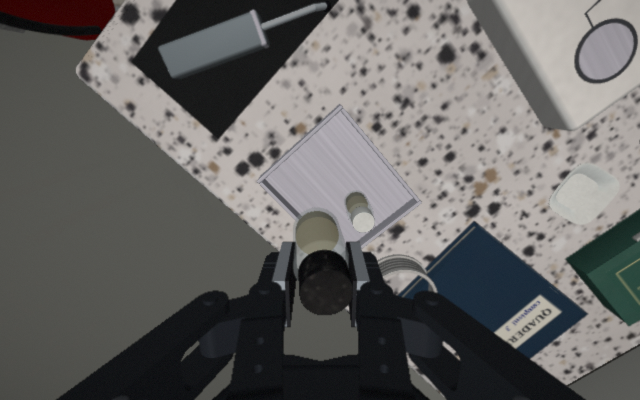

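View: the first short stands in the tray at (358,208). The black-cap short is held at (320,260).

>>> jog_arm:
  translation:
    - [0, 0, -40]
    - [0, 0, -80]
    - [0, 0, -120]
    - [0, 0, -150]
    - [0, 0, -165]
    - [0, 0, -173]
    - [0, 0, -174]
    - [0, 0, -174]
  turn: [0, 0, 0, 0, 0, 0, 0, 0]

```text
clock: 11.75
position: [0.5622, -0.3212, 0.0291]
ee_rot: [0.372, 0.928, 0.002, 0.008]
ft_force: [0.1, 0.6, 0.1]
grip_width: 0.292
```

>>> jog_arm:
  translation:
    - [0, 0, 0]
    - [0, 0, 0]
    - [0, 0, 0]
    - [0, 0, 30]
    - [0, 0, 70]
    - [0, 0, 110]
    - [0, 0, 140]
    - [0, 0, 140]
  turn: [0, 0, 0, 0, 0, 0, 0, 0]
  grip: 45

```text
clock: 12.42
position: [0.5647, -0.3232, 0.1768]
ee_rot: [0.372, 0.928, 0.002, 0.013]
ft_force: [-0.1, -0.7, -0.1]
grip_width: 0.526
```

```bash
python3 - <<'E'
from h import *
state()
p=manip.camera("wrist"); save(p,"w9")
for l in("tray","short_1"):
    for d in manip.pinpoint(p,l): print(l,np.round(d["at"],1),round(d["confidence"],2),np.round(at(p,d["at"],.004),3))
for d in manip.outline_of(p,"short_1"): print(d["extent"],d["confidence"])
p=manip.camera("top")
for l in("tall_1","stylus"):
    for d in manip.pinpoint(p,l): print(l,np.round(d["at"],1),round(d["confidence"],2),np.round(at(p,d["at"],.0),3))
E
```

```text
t12.42 tcp [ 564.7 -323.2  176.8] jaw 46.3 tz [ 0.026 -0.006 -1.   ] F [-0.1 -0.7 -0.1] w44.9 q [-0.05  0.46  0.68  1.52 -0.31  1.24  1.48]
tray [338.2 185.8] 0.8 [ 0.592 -0.32   0.004]
short_1 [354.2 200.9] 0.92 [ 0.617 -0.319  0.004]
short_1 [316.4 165.7] 0.71 [ 0.56  -0.322  0.004]
[300.4, 152.4, 331.4, 192.4] 0.84
[341.5, 192.1, 377.5, 239.8] 0.57
tall_1 [424.9 182.1] 0.67 [ 0.556 -0.325  0.   ]
tall_1 [255.9 232.7] 0.53 [0.431 0.13  0.   ]
tall_1 [260.7 144.5] 0.5 [0.669 0.114 0.   ]
tall_1 [288.4 233.5] 0.49 [0.428 0.043 0.   ]
tall_1 [209.8 222. ] 0.44 [0.463 0.255 0.   ]
stylus [411.6 241.6] 0.57 [ 0.399 -0.284  0.   ]
stylus [237.1 141. ] 0.41 [0.681 0.178 0.   ]
```

>>> jog_arm:
  translation:
    - [-132, 370, -30]
    - [-132, 370, -30]
    - [-132, 370, -30]
    - [-132, 370, -30]
    - [-132, 370, -30]
    - [-132, 370, -30]
    - [-132, 370, -30]
    - [-132, 370, -30]
    - [-132, 370, -30]
    - [-132, 370, -30]
    - [-132, 370, -30]
    - [-132, 370, -30]
  turn: [-7, -14, -21, -28, -35, -42, -50, -50, -50, -50, -50, -50]

```text
clock: 13.77
position: [0.4271, 0.0546, 0.1367]
ee_rot: [0.727, 0.687, -0.002, 0.006]
ft_force: [-0.2, 0.0, 0.2]
grip_width: 0.528
```

```bash
python3 - <<'E'
from h import *
state()
p=manip.camera("wrist"); save(p,"w10")
for l in("tall_1",):
    for d in manip.pinpoint(p,l): print(l,np.round(d["at"],1),round(d["confidence"],2),np.round(at(p,d["at"],.0),3))
    for d in manip.outline_of(p,l): print(d["extent"],d["confidence"])
E
```

```text
t13.77 tcp [427.1  54.6 136.7] jaw -3.2 tz [ 0.006 -0.011 -1.   ] F [-0.2  0.   0.2] w45.1 q [-0.84 -0.06  0.59  2.1   0.05  1.09 -0.33]
tall_1 [330.8 190.7] 0.94 [0.438 0.045 0.   ]
tall_1 [320.8  93.4] 0.65 [0.433 0.133 0.   ]
tall_1 [575.8 323.1] 0.44 [ 0.7   -0.123  0.   ]
[317.2, 178.6, 354.2, 232.7] 0.66
[302.7, 70.4, 341.0, 114.6] 0.56
[628.2, 96.2, 636.6, 128.2] 0.55
```

View pics/w10.png

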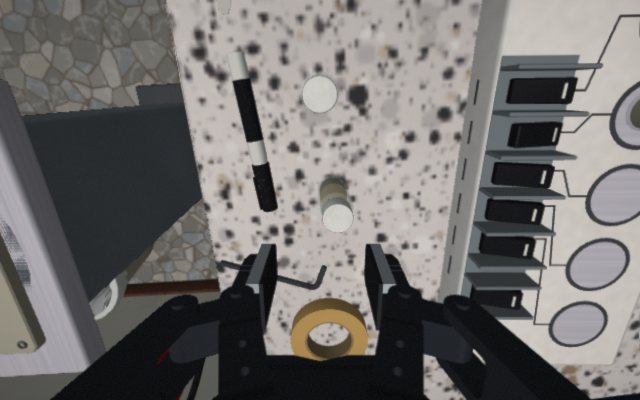

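View: nearest tall at (335,200), the next at (320,93). The nearby tape roll and hex key are clear of the descent.

>>> jog_arm:
  translation:
    - [10, -9, -20]
    - [10, -9, -55]
    - [10, -9, -90]
    - [10, -9, -112]
    - [10, -9, -114]
    - [10, -9, -114]
    - [10, -9, -114]
  turn: [0, 0, 0, 0, 0, 0, 0]

```text
clock: 14.5
position: [0.4406, 0.039, 0.0246]
ee_rot: [0.73, 0.684, -0.001, 0.007]
ft_force: [-0.1, 0.2, -0.2]
grip_width: 0.528
```

>>> jog_arm:
  translation:
    - [0, 0, 0]
    - [0, 0, 0]
    - [0, 0, 0]
    - [0, 0, 0]
    - [0, 0, 0]
    - [0, 0, 30]
    - [0, 0, 70]
    - [0, 0, 110]
    - [0, 0, 150]
    - [0, 0, 155]
    - [0, 0, 155]
    - [0, 0, 155]
  turn: [0, 0, 0, 0, 0, 0, 0, 0, 0, 0, 0, 0]
  grip: 15

```text
clock: 15.5
position: [0.4407, 0.0391, 0.18]
ee_rot: [0.73, 0.684, -0.0, 0.007]
ft_force: [0.4, 0.4, -1.3]
grip_width: 0.293
```

>>> jog_arm:
  translation:
    - [207, -117, 5]
    - [207, -117, 5]
    - [207, -117, 5]
    - [207, -117, 5]
    - [207, -117, 5]
    - [207, -117, 5]
    - [207, -117, 5]
    - [207, -117, 5]
    - [207, -117, 5]
    - [207, -117, 5]
  turn: [0, 0, 0, 0, 0, 0, 0, 0, 0, 0]

```text
clock: 16.33
position: [0.6468, -0.0772, 0.1843]
ee_rot: [0.729, 0.684, -0.0, 0.007]
ft_force: [0.8, -1.1, -0.7]
grip_width: 0.292
```

```bash
cat >> h.py <<'E'
def held(p,o,base,tag):
    zb=o["position"][2]-base
    for d in manip.pinpoint(p,"tall_1"):
        w=at(p,d["at"],zb)
        if np.linalg.norm(w[:2]-o["position"][:2])<.03: print(tag,np.round(d["at"],1),round(d["confidence"],2),"rel tcp",np.round((w-o["position"])[:2]*1000,1))
    for d in manip.outline_of(p,"tall_1"): print(np.round(d["extent"]),round(d["confidence"],2))
def plates(p):
    for d in manip.pinpoint(p,"plate_1"): print("plate",np.round(d["at"]),round(d["confidence"],2),np.round(at(p,d["at"],.055),4))
E
python3 - <<'E'
from h import *
o=state()
p=manip.camera("wrist"); save(p,"w11"); held(p,o,.0246,"held"); plates(p)
E
```

```text
t16.33 tcp [646.8 -77.2 184.3] jaw -3.7 tz [ 0.009 -0.01  -1.   ] F [ 0.8 -1.1 -0.7] w24.9 q [-0.5   0.49  0.75  1.49 -0.34  1.28  0.22]
[289. 205. 353. 326.] 0.73
[170.   3. 378. 230.] 0.25
plate [321. 111.] 0.86 [ 0.6531 -0.0128  0.055 ]
plate [319.  30.] 0.82 [0.655  0.0479 0.055 ]
plate [321. 179.] 0.8 [ 0.6488 -0.0726  0.055 ]
```

View pics/w11.png

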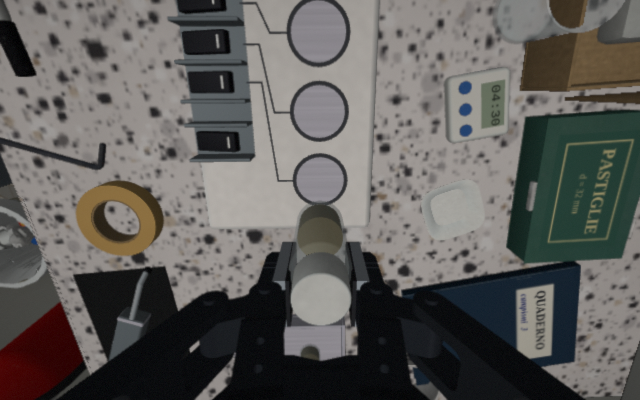

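```bash
python3 - <<'E'
from h import *
o=manip.get_obs(); p=manip.camera("wrist"); t=o["position"]
print("base",at(p,(320,228),t[2]-.0246)-t,"cap",at(p,(322,290),t[2]+.0514)-t)
for y in(0,.006): print(y,[np.round(proj(p,t+np.array([0,y,0])+np.array([0,s*.0135,-.0246]))) for s in(-1,0,1)],[np.round(proj(p,t+np.array([0,y,0])+np.array([0,s*.012,.0514]))) for s in(-1,0,1)])
E
```

```text
base [ 0.00073678  0.00472933 -0.0246    ] cap [0.00146835 0.01674675 0.0514    ]
0 [array([321., 255.]), array([319., 235.]), array([318., 214.])] [array([323., 356.]), array([321., 330.]), array([319., 302.])]
0.006 [array([320., 247.]), array([319., 226.]), array([317., 205.])] [array([322., 343.]), array([320., 316.]), array([318., 287.])]
```

>>> jog_arm:
  translation:
    - [1, -1, -40]
    - [1, -1, -75]
    - [1, -1, -90]
    - [1, -1, -91]
    - [1, -1, -91]
  turn: [0, 0, 0, 0, 0]

```text
clock: 17.0
position: [0.6481, -0.078, 0.0943]
ee_rot: [0.729, 0.684, -0.0, 0.007]
ft_force: [1.3, 0.5, 0.8]
grip_width: 0.296
```

```bash
python3 - <<'E'
from h import *
o=state()
p=manip.camera("wrist"); save(p,"w12",(200,100,440,400),2); held(p,o,.0246,"held"); plates(p)
E
```

```text
t17.00 tcp [648.1 -78.   94.3] jaw -3.6 tz [ 0.01 -0.01 -1.  ] F [1.3 0.5 0.8] w25.3 q [-0.47  0.58  0.71  1.58 -0.39  1.13  0.26]
held [317.9 225.7] 0.83 rel tcp [-0.4  6.3]
[289. 205. 354. 328.] 0.6
plate [320. 119.] 0.6 [ 0.6528 -0.0121  0.055 ]
```

View pics/w12.png

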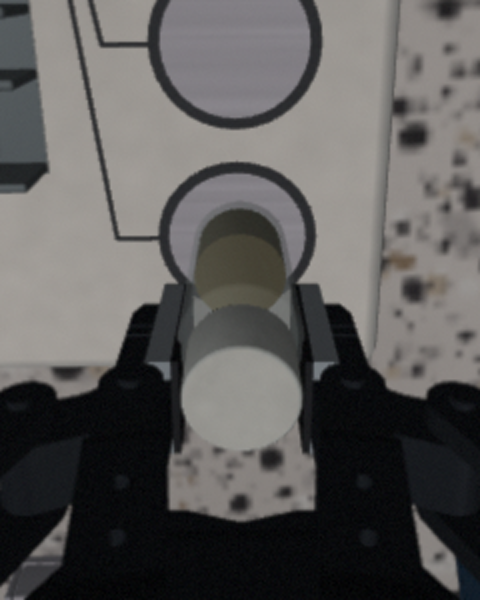

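View: the held vial is centred in x over plate 5. Its base is 6 mm towards +y of the TCP, as intended.

>>> jog_arm:
  translation:
    - [0, -1, -7]
    - [0, -1, -12]
    - [0, -1, -13]
    - [0, -1, -13]
  turn: [0, 0, 0, 0]

```text
clock: 17.53
position: [0.6492, -0.0792, 0.0827]
ee_rot: [0.729, 0.684, 0.001, 0.008]
ft_force: [-0.1, 0.0, -0.0]
grip_width: 0.293
```

>>> jog_arm:
  translation:
    - [0, 0, 0]
    - [0, 0, 0]
    - [0, 0, 0]
    - [0, 0, 30]
    - [0, 0, 65]
    - [0, 0, 95]
    - [0, 0, 95]
    - [0, 0, 95]
  turn: [0, 0, 0, 0, 0, 0, 0, 0]
  grip: 45

```text
clock: 18.2
position: [0.6502, -0.0796, 0.1797]
ee_rot: [0.729, 0.684, 0.002, 0.009]
ft_force: [-0.3, 0.1, -1.1]
grip_width: 0.53
```

```bash
python3 - <<'E'
from h import *
o=state()
p=manip.camera("wrist"); plates(p)
for d in manip.pinpoint(p,"tall_1"): print("tall",np.round(d["at"]),round(d["confidence"],2),np.round(at(p,d["at"],.055),4))
E
```

```text
t18.20 tcp [650.2 -79.6 179.7] jaw -3.7 tz [ 0.016 -0.01  -1.   ] F [-0.3  0.1 -1.1] w45.2 q [-0.5   0.5   0.75  1.49 -0.34  1.27  0.23]
plate [316. 177.] 0.75 [ 0.6495 -0.0716  0.055 ]
plate [312.  28.] 0.74 [0.6539 0.0462 0.055 ]
plate [316. 108.] 0.56 [ 0.6533 -0.0123  0.055 ]
plate [124. 343.] 0.4 [ 0.4334 -0.2397  0.055 ]
tall [315. 177.] 0.66 [ 0.6486 -0.0714  0.055 ]
```

>>> jog_arm:
  translation:
    - [-218, 213, 0]
    - [-218, 213, 0]
    - [-218, 213, 0]
    - [-218, 213, 0]
    - [-218, 213, -35]
    - [-218, 213, -35]
    - [-218, 213, -35]
    - [-218, 213, -35]
    - [-218, 213, -35]
    - [-218, 213, -35]
    - [-218, 213, -35]
    - [-218, 213, -35]
  turn: [0, 0, 0, 0, 0, 0, 0, 0, 0, 0, 0, 0]

```text
clock: 19.35
position: [0.4312, 0.133, 0.1414]
ee_rot: [0.73, 0.684, 0.0, 0.008]
ft_force: [0.6, 0.7, 0.6]
grip_width: 0.531
```

```bash
python3 - <<'E'
from h import *
o=state()
p=manip.camera("wrist")
for d in manip.pinpoint(p,"tall_1"): print("tall",np.round(d["at"]),round(d["confidence"],2),np.round(at(p,d["at"],0),4))
E
```

```text
t19.35 tcp [431.2 133.  141.4] jaw -3.8 tz [ 0.011 -0.011 -1.   ] F [0.6 0.7 0.6] w45.4 q [-1.07 -0.01  0.67  2.05  0.02  1.09 -0.48]
tall [336.  36.] 0.87 [0.4535 0.2546 0.    ]
tall [602. 210.] 0.82 [0.7068 0.0836 0.    ]
tall [322. 181.] 0.74 [0.435  0.1323 0.    ]
tall [554. 384.] 0.56 [ 0.7003 -0.1441  0.    ]
```

>>> jog_arm:
  translation:
    - [3, 2, -30]
    - [3, 2, -65]
    - [3, 2, -100]
    - [3, 2, -117]
    - [3, 2, -118]
    - [3, 2, -118]
    - [3, 2, -118]
  turn: [0, 0, 0, 0, 0, 0, 0]

```text
clock: 20.03
position: [0.4353, 0.1351, 0.0246]
ee_rot: [0.73, 0.683, 0.001, 0.008]
ft_force: [0.2, 0.9, 0.4]
grip_width: 0.525
```

```bash
python3 - <<'E'
from h import *
o=state()
p=manip.camera("wrist")
held(p,o,o["position"][2],"vial")
E
```

```text
t20.03 tcp [435.3 135.1  24.6] jaw -3.8 tz [ 0.012 -0.01  -1.   ] F [0.2 0.9 0.4] w44.8 q [-1.02  0.23  0.66  2.14 -0.17  0.82 -0.32]
vial [313.7 236.7] 0.76 rel tcp [-3.3 -0.6]
[283. 217. 345. 357.] 0.79
[309.   2. 374.  32.] 0.75
```

>>> jog_arm:
  translation:
    - [0, 0, 0]
    - [0, 0, 0]
    - [0, 0, 0]
    - [0, 0, 0]
    - [0, 0, 0]
    - [0, 0, 30]
    - [0, 0, 70]
    - [0, 0, 110]
    - [0, 0, 150]
    - [0, 0, 160]
    - [0, 0, 160]
    - [0, 0, 160]
  turn: [0, 0, 0, 0, 0, 0, 0, 0, 0, 0, 0, 0]
  grip: 15

```text
clock: 21.18
position: [0.4353, 0.1359, 0.1849]
ee_rot: [0.73, 0.684, 0.002, 0.007]
ft_force: [-0.3, 0.0, -1.3]
grip_width: 0.299
```

>>> jog_arm:
  translation:
    - [220, -88, 0]
    - [220, -88, 0]
    - [220, -88, 0]
    - [220, -88, 0]
    - [220, -88, 0]
    - [220, -88, 0]
    - [220, -88, 0]
    - [220, -88, 0]
    - [220, -88, 0]
    - [220, -88, 0]
  turn: [0, 0, 0, 0, 0, 0, 0, 0, 0, 0]

```text
clock: 22.02
position: [0.6543, 0.0486, 0.184]
ee_rot: [0.73, 0.684, 0.002, 0.007]
ft_force: [-0.1, 0.2, 0.2]
grip_width: 0.299
```

```bash
python3 - <<'E'
from h import *
o=state()
p=manip.camera("wrist")
held(p,o,.0246,"vial"); plates(p)
E
```

```text
t22.02 tcp [654.3  48.6 184. ] jaw -3.7 tz [ 0.012 -0.007 -1.   ] F [-0.1  0.2  0.2] w25.5 q [-0.71  0.51  0.79  1.48 -0.36  1.29  0.05]
vial [321.5 237.4] 0.85 rel tcp [ 1.3 -1.3]
[293. 221. 351. 355.] 0.95
[292. 100. 330. 146.] 0.74
[195. 123. 242. 151.] 0.72
[177.   0. 389. 334.] 0.49
[311. 353. 339. 362.] 0.44
plate [317.  40.] 0.91 [0.6609 0.1673 0.055 ]
plate [316. 188.] 0.9 [0.6524 0.0458 0.055 ]
plate [318. 118.] 0.86 [0.658  0.1078 0.055 ]
```

>>> jog_arm:
  translation:
    - [-1, -1, -40]
    - [-1, -1, -75]
    - [-1, -1, -93]
    - [-1, -1, -101]
    - [-1, -1, -102]
    - [-1, -1, -102]
  turn: [0, 0, 0, 0, 0, 0]

```text
clock: 22.72
position: [0.6542, 0.0479, 0.084]
ee_rot: [0.729, 0.684, 0.003, 0.007]
ft_force: [-0.5, 0.3, 0.1]
grip_width: 0.294
```

```bash
python3 - <<'E'
from h import *
o=state()
p=manip.camera("wrist")
held(p,o,.0246,"vial"); plates(p)
E
```

```text
t22.72 tcp [654.2  47.9  84. ] jaw -3.7 tz [ 0.015 -0.006 -1.   ] F [-0.5  0.3  0.1] w25.1 q [-0.68  0.6   0.74  1.58 -0.43  1.11  0.09]
vial [322.4 238. ] 0.76 rel tcp [ 1.9 -1.8]
[272. 106. 344. 197.] 0.97
[292. 221. 352. 354.] 0.79
plate [316.   9.] 0.72 [0.6603 0.1665 0.055 ]
```

Lower 3 mm, release, go up, then on to the third waiting tall.

>>> jog_arm:
  translation:
    - [-1, 0, -2]
    - [-1, 0, -3]
    - [-1, 0, -3]
  turn: [0, 0, 0]

```text
clock: 23.17
position: [0.6534, 0.0479, 0.0814]
ee_rot: [0.729, 0.684, 0.004, 0.007]
ft_force: [-0.6, -0.2, -0.3]
grip_width: 0.299
```

>>> jog_arm:
  translation:
    - [0, 0, 0]
    - [0, 0, 0]
    - [0, 0, 0]
    - [0, 0, 30]
    - [0, 0, 65]
    - [0, 0, 95]
    - [0, 0, 95]
    - [0, 0, 95]
  turn: [0, 0, 0, 0, 0, 0, 0, 0]
  grip: 45

```text
clock: 23.83
position: [0.6544, 0.0478, 0.1783]
ee_rot: [0.729, 0.684, 0.005, 0.008]
ft_force: [-0.7, 0.0, 0.1]
grip_width: 0.525
```

```bash
python3 - <<'E'
from h import *
o=state()
p=manip.camera("wrist");plates(p)
for d in manip.pinpoint(p,"tall_1"): print("tall",np.round(d["at"]),round(d["confidence"],2),np.round(at(p,d["at"],.055),4))
E
```

```text
t23.83 tcp [654.4  47.8 178.3] jaw -3.7 tz [ 0.019 -0.005 -1.   ] F [-0.7  0.   0.1] w44.8 q [-0.71  0.51  0.79  1.49 -0.37  1.27  0.05]
plate [318. 302.] 0.97 [ 0.647  -0.0753  0.055 ]
plate [317. 121.] 0.91 [0.658  0.1055 0.055 ]
plate [321. 248.] 0.86 [ 0.6542 -0.014   0.055 ]
plate [316. 187.] 0.8 [0.6537 0.0479 0.055 ]
plate [313.  41.] 0.65 [0.6592 0.1653 0.055 ]
tall [318. 191.] 0.84 [0.6545 0.0441 0.055 ]
tall [312. 117.] 0.75 [0.6539 0.1085 0.055 ]
tall [322. 249.] 0.74 [ 0.6545 -0.0147  0.055 ]
tall [321. 301.] 0.68 [ 0.6501 -0.0739  0.055 ]
tall [318. 300.] 0.59 [ 0.6467 -0.072   0.055 ]
```

>>> jog_arm:
  translation:
    - [-200, 200, 0]
    - [-200, 200, 0]
    - [-200, 200, 0]
    - [-200, 200, 0]
    - [-200, 200, -30]
    - [-200, 200, -30]
    - [-200, 200, -30]
    - [-200, 200, -30]
    - [-200, 200, -30]
    - [-200, 200, -30]
    - [-200, 200, -30]
    - [-200, 200, -30]
  turn: [0, 0, 0, 0, 0, 0, 0, 0, 0, 0, 0, 0]

```text
clock: 24.98
position: [0.4536, 0.2469, 0.1451]
ee_rot: [0.73, 0.683, 0.003, 0.007]
ft_force: [-0.7, -0.1, 0.9]
grip_width: 0.527
```

```bash
python3 - <<'E'
from h import *
o=state()
p=manip.camera("wrist")
for d in manip.pinpoint(p,"tall_1"): print("tall",np.round(d["at"]),round(d["confidence"],2),np.round(at(p,d["at"],.0),4))
E
```

```text
t24.98 tcp [453.6 246.9 145.1] jaw -3.8 tz [ 0.014 -0.006 -1.   ] F [-0.7 -0.1  0.9] w45.0 q [-1.29  0.18  0.77  1.9  -0.13  1.11 -0.54]
tall [317. 171.] 0.97 [0.4533 0.2557 0.    ]
tall [545. 324.] 0.81 [0.7005 0.0579 0.    ]
```

>>> jog_arm:
  translation:
    - [0, 8, -30]
    - [0, 8, -65]
    - [0, 8, -100]
    - [0, 8, -120]
    - [0, 8, -121]
    - [0, 8, -121]
    - [0, 8, -121]
  turn: [0, 0, 0, 0, 0, 0, 0]

```text
clock: 25.67
position: [0.4546, 0.2553, 0.0255]
ee_rot: [0.73, 0.683, 0.004, 0.007]
ft_force: [0.5, 0.7, 0.2]
grip_width: 0.527
```

```bash
python3 - <<'E'
from h import *
o=state()
p=manip.camera("wrist")
held(p,o,o["position"][2],"vial")
E
```

```text
t25.67 tcp [454.6 255.3  25.5] jaw -3.8 tz [ 0.015 -0.005 -1.   ] F [0.5 0.7 0.2] w45.0 q [-1.2   0.39  0.69  1.98 -0.3   0.87 -0.42]
vial [319.  234.9] 0.74 rel tcp [-0.  0.]
[281. 217. 344. 353.] 0.68
```

>>> jog_arm:
  translation:
    - [0, 0, 0]
    - [0, 0, 0]
    - [0, 0, 0]
    - [0, 0, 0]
    - [0, 0, 0]
    - [0, 0, 30]
    - [0, 0, 70]
    - [0, 0, 110]
    - [0, 0, 150]
    - [0, 0, 160]
    - [0, 0, 160]
    - [0, 0, 160]
  turn: [0, 0, 0, 0, 0, 0, 0, 0, 0, 0, 0, 0]
  grip: 15

```text
clock: 26.82
position: [0.4543, 0.2562, 0.1857]
ee_rot: [0.73, 0.683, 0.005, 0.006]
ft_force: [0.2, 0.2, -0.7]
grip_width: 0.301
```

>>> jog_arm:
  translation:
    - [207, -89, 0]
    - [207, -89, 0]
    - [207, -89, 0]
    - [207, -89, 0]
    - [207, -89, 0]
    - [207, -89, 0]
    - [207, -89, 0]
    - [207, -89, 0]
    - [207, -89, 0]
    - [207, -89, 0]
  turn: [0, 0, 0, 0, 0, 0, 0, 0, 0, 0]

```text
clock: 27.65
position: [0.6602, 0.1684, 0.185]
ee_rot: [0.729, 0.684, 0.005, 0.006]
ft_force: [0.7, -1.0, -0.3]
grip_width: 0.294
```

```bash
python3 - <<'E'
from h import *
o=state()
p=manip.camera("wrist")
held(p,o,.0255,"vial"); plates(p)
E
```

```text
t27.65 tcp [660.2 168.4 185. ] jaw -3.7 tz [ 0.015 -0.002 -1.   ] F [ 0.7 -1.  -0.3] w25.1 q [-0.85  0.57  0.79  1.4  -0.4   1.32 -0.11]
vial [319.9 237. ] 0.74 rel tcp [ 0.4 -1.3]
[310. 352. 336. 362.] 0.63
[291. 213. 350. 349.] 0.56
plate [318. 188.] 0.72 [0.6603 0.1652 0.055 ]
plate [323. 344.] 0.63 [ 0.6541 -0.014   0.055 ]
```

Vial at about (.6606,.167), plate 1 at (.661,.1655).

>>> jog_arm:
  translation:
    - [0, -2, -40]
    - [0, -2, -75]
    - [0, -2, -93]
    - [0, -2, -102]
    - [0, -2, -103]
    - [0, -2, -103]
  turn: [0, 0, 0, 0, 0, 0]

```text
clock: 28.35
position: [0.661, 0.1665, 0.0837]
ee_rot: [0.729, 0.684, 0.006, 0.006]
ft_force: [-0.2, -0.4, -0.7]
grip_width: 0.301
```

```bash
python3 - <<'E'
from h import *
o=state()
p=manip.camera("wrist")
held(p,o,.0255,"vial"); plates(p)
E
```

```text
t28.35 tcp [661.  166.5  83.7] jaw -3.7 tz [ 0.017 -0.002 -1.   ] F [-0.2 -0.4 -0.7] w25.7 q [-0.82  0.66  0.74  1.51 -0.46  1.14 -0.07]
vial [320.2 235.9] 0.62 rel tcp [ 0.7 -0.6]
[292. 335. 336. 363.] 0.57
plate [319. 233.] 0.96 [0.6611 0.1664 0.055 ]
```

>>> jog_arm:
  translation:
    - [0, 0, -2]
    - [0, 0, -3]
    - [0, 0, -3]
  turn: [0, 0, 0]

```text
clock: 28.8
position: [0.6616, 0.1665, 0.082]
ee_rot: [0.729, 0.684, 0.006, 0.006]
ft_force: [-2.7, 0.8, 7.0]
grip_width: 0.3
```

>>> jog_arm:
  translation:
    - [0, 0, 0]
    - [0, 0, 0]
    - [0, 0, 0]
    - [0, 0, 30]
    - [0, 0, 65]
    - [0, 0, 100]
    - [0, 0, 115]
    - [0, 0, 115]
    - [0, 0, 115]
  turn: [0, 0, 0, 0, 0, 0, 0, 0, 0]
  grip: 50

```text
clock: 29.55
position: [0.6619, 0.1666, 0.1976]
ee_rot: [0.729, 0.684, 0.007, 0.007]
ft_force: [-0.2, 0.5, -0.7]
grip_width: 0.588
```

>>> jog_arm:
  translation:
    - [-250, -430, 0]
    - [-250, -430, 0]
    - [-250, -430, 0]
    - [-250, -430, 0]
    - [-250, -430, 0]
    - [-250, -430, 0]
    - [-250, -430, 0]
    - [-250, -430, 0]
    - [-250, -430, 0]
    - [-250, -430, 0]
    - [-250, -430, 0]
    - [-250, -430, 0]
  turn: [7, 14, 21, 28, 35, 42, 49, 56, 63, 63, 63, 63]

```text
clock: 30.55
position: [0.4097, -0.2645, 0.1965]
ee_rot: [0.264, 0.964, 0.01, 0.001]
ft_force: [1.5, 0.0, -0.8]
grip_width: 0.585
```

```bash
python3 - <<'E'
from h import *
o=state()
p=manip.camera("wrist"); save(p,"w20")
for l,z in (("stylus",.003),("stylus_tip",.008),("mat",0),("tray",0)):
  for d in manip.pinpoint(p,l): print(l,np.round(d["at"]),round(d["confidence"],2),np.round(at(p,d["at"],z),4))
for l,z in (("stylus",.003),("mat",.003)):
 for d in manip.outline_of(p,l)[:2]:
  c=max(cv2.findContours(d["mask"].astype(np.uint8),0,1)[0],key=cv2.contourArea)
  w=np.array([at(p,q[0],z)[:2] for q in c],np.float32); r=cv2.minAreaRect(w*1000); print(l,round(d["confidence"],2),r,np.round(d["extent"]))
q=manip.camera("scene"); save(q,"s20",(190,120,470,330),2.8)
E
```

```text
t30.55 tcp [ 409.7 -264.5  196.5] jaw 59.3 tz [ 0.008  0.018 -1.   ] F [ 1.5  0.  -0.8] w50.0 q [-0.42  0.04  0.95  1.9  -0.05  1.22  1.58]
stylus [293. 166.] 0.88 [ 0.3927 -0.2854  0.003 ]
stylus_tip [396. 156.] 0.83 [ 0.4396 -0.1824  0.008 ]
mat [302. 170.] 0.76 [ 0.4025 -0.2801  0.    ]
tray [350. 308.] 0.85 [ 0.5918 -0.3238  0.    ]
stylus 0.8 ((407.43133544921875, -256.3865966796875), (171.58132934570312, 34.60432434082031), 65.83390808105469) [242. 147. 401. 184.]
mat 0.72 ((403.95611572265625, -283.72076416015625), (109.8555908203125, 199.17550659179688), 1.8658039569854736) [201.  74. 401. 252.]
```

View pics/w20.png

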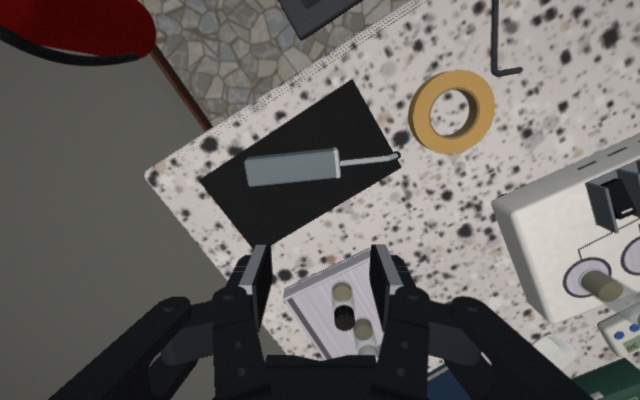

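View pics/s20.png

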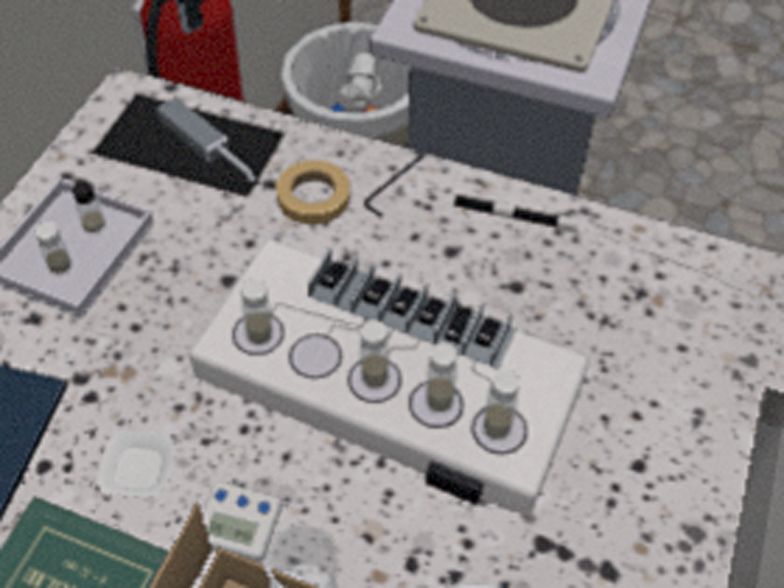

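View: the two shorts stand upright in the tray, and talls stand on plates 1, 2, 3 and 5, with 4 empty. The stylus has been knocked aside: its handle is now at (293,166) and its tip at (396,156), near the mat edge.

>>> jog_arm:
  translation:
    - [-17, -21, -10]
    - [-17, -21, -20]
    - [-17, -21, -30]
    - [-17, -21, -40]
    - [-17, -21, -60]
    - [-17, -21, -80]
    - [-17, -21, -90]
    - [-17, -21, -90]
    - [-17, -21, -90]
    - [-17, -21, -90]
    - [-17, -21, -90]
    - [-17, -21, -90]
  turn: [-7, -14, -21, -28, -35, -42, -49, -56, -63, -70, -77, -83.5]

```text
clock: 31.95
position: [0.396, -0.282, 0.1068]
ee_rot: [0.84, 0.543, 0.006, 0.007]
ft_force: [0.0, 0.3, -0.5]
grip_width: 0.583
```

>>> jog_arm:
  translation:
    - [0, 0, 0]
    - [0, 0, 0]
    - [0, 0, 0]
  turn: [0, 0, 0]

```text
clock: 32.2
position: [0.3964, -0.2814, 0.1066]
ee_rot: [0.838, 0.545, 0.006, 0.007]
ft_force: [0.9, 0.0, 0.6]
grip_width: 0.585
```

```bash
cat >> h.py <<'E'
def styl(p,zs=.003,zt=.008):
    a=None;b=None
    for d in manip.pinpoint(p,"stylus")[:2]: print("stylus",np.round(d["at"]),round(d["confidence"],2),np.round(at(p,d["at"],zs)*1000,1))
    for d in manip.pinpoint(p,"stylus_tip")[:2]: print("tip",np.round(d["at"]),round(d["confidence"],2),np.round(at(p,d["at"],zt)*1000,1))
    for d in manip.outline_of(p,"stylus")[:1]:
        c=max(cv2.findContours(d["mask"].astype(np.uint8),0,1)[0],key=cv2.contourArea)
        w=np.array([at(p,q[0],zs+.018)[:2] for q in c],np.float32); print(cv2.minAreaRect(w*1000))
E
python3 - <<'E'
from h import *
o=state()
p=manip.camera("wrist"); save(p,"w21"); styl(p)
p=manip.camera("top"); styl(p)
E
```

```text
t32.20 tcp [ 396.4 -281.4  106.6] jaw -24.0 tz [ 0.017 -0.006 -1.   ] F [0.9 0.  0.6] w50.0 q [-0.51  0.23  1.16  2.03 -0.26  1.02  0.35]
stylus [312. 200.] 0.56 [ 389.8 -284.1    3. ]
tip [320.  54.] 0.59 [ 441.4 -185.     8. ]
((405.6819763183594, -254.50161743164062), (163.7572784423828, 30.822425842285156), 64.93130493164062)
stylus [411. 243.] 0.82 [ 394.5 -281.8    3. ]
tip [375. 228.] 0.8 [ 436.6 -187.7    8. ]
tip [240. 144.] 0.51 [671.4 167.7   8. ]
((415.98590087890625, -236.87820434570312), (117.77538299560547, 33.895450592041016), 62.04468536376953)
```

View pics/w21.png

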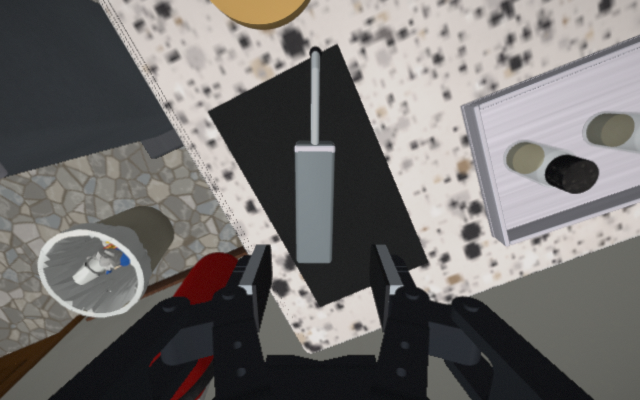

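>>> jog_arm:
  translation:
    - [-4, -2, -30]
    - [-4, -2, -65]
    - [-4, -2, -85]
    - [-4, -2, -95]
    - [-4, -2, -97]
    - [-4, -2, -97]
    - [-4, -2, -97]
  turn: [0, -1, -1, -1, -1, -1, -1]

```text
clock: 33.18
position: [0.3928, -0.2847, 0.011]
ee_rot: [0.844, 0.535, 0.006, 0.008]
ft_force: [-0.1, 0.4, -0.3]
grip_width: 0.588
```

```bash
python3 - <<'E'
from h import *
o=state()
p=manip.camera("wrist"); styl(p)
E
```

```text
t33.18 tcp [ 392.8 -284.7   11. ] jaw -25.2 tz [ 0.019 -0.007 -1.   ] F [-0.1  0.4 -0.3] w50.2 q [-0.31  0.42  0.98  2.1  -0.49  0.84  0.52]
stylus [319. 249.] 0.88 [ 392.6 -284.5    3. ]
tip [315.  14.] 0.82 [ 438.6 -183.2    8. ]
((405.2771911621094, -255.557861328125), (163.250732421875, 29.969219207763672), 65.09305572509766)
```

>>> jog_arm:
  translation:
    - [0, 0, -3]
    - [0, 0, -6]
    - [0, 0, -6]
    - [0, 0, -6]
  turn: [0, 0, 0, 0]

```text
clock: 33.72
position: [0.3926, -0.2841, 0.0046]
ee_rot: [0.844, 0.536, 0.006, 0.008]
ft_force: [0.1, -0.4, 0.3]
grip_width: 0.586
```

>>> jog_arm:
  translation:
    - [0, 0, 0]
    - [0, 0, 0]
    - [0, 0, 0]
    - [0, 0, 0]
    - [0, 0, 0]
  turn: [0, 0, 0, 0, 0]
  grip: 20
  grip_force: 100

```text
clock: 34.13
position: [0.3926, -0.2842, 0.005]
ee_rot: [0.844, 0.536, 0.007, 0.007]
ft_force: [-2.1, 1.9, 9.7]
grip_width: 0.325
```

>>> jog_arm:
  translation:
    - [0, 0, 20]
    - [0, 0, 50]
    - [0, 0, 90]
    - [0, 0, 125]
    - [0, 0, 130]
    - [0, 0, 130]
    - [0, 0, 130]
  turn: [0, 0, 0, 0, 0, 0, 0]

```text
clock: 34.72
position: [0.3928, -0.2834, 0.1346]
ee_rot: [0.844, 0.536, 0.007, 0.007]
ft_force: [-0.3, -0.5, -1.3]
grip_width: 0.323
```

```bash
python3 - <<'E'
from h import *
o=state()
p=manip.camera("wrist"); z=o["position"][2]-.005; styl(p,z,z+.005)
E
```

```text
t34.72 tcp [ 392.8 -283.4  134.6] jaw -25.2 tz [ 0.02  -0.004 -1.   ] F [-0.3 -0.5 -1.3] w27.6 q [-0.59  0.16  1.23  2.   -0.18  1.07  0.28]
stylus [318. 254.] 0.82 [ 391.9 -284.2  129.6]
tip [322.  10.] 0.68 [ 441.6 -182.1  134.6]
((405.50640869140625, -256.9328308105469), (166.389404296875, 30.808513641357422), 65.18925476074219)
```

View: the stylus is aligned with the jaws. It is now gripped and lifted (opening 27.6 mm). Next, carry it to the front of rocker 1.

>>> jog_arm:
  translation:
    - [0, 60, 0]
    - [10, 120, 0]
    - [20, 180, 0]
    - [35, 240, 0]
    - [50, 300, 0]
    - [65, 350, 0]
    - [82, 400, -5]
    - [82, 416, -15]
    - [82, 416, -20]
    - [82, 416, -20]
    - [82, 416, -20]
    - [82, 416, -20]
  turn: [-7, -14, -21, -28, -35, -42, -49, -56, -63, -68, -68, -68]

```text
clock: 35.92
position: [0.4683, 0.1106, 0.1148]
ee_rot: [0.999, -0.032, 0.0, 0.009]
ft_force: [1.1, -0.2, 0.3]
grip_width: 0.325
```

>>> jog_arm:
  translation:
    - [0, 0, 0]
    - [0, 0, 0]
    - [0, 0, 0]
  turn: [0, 0, 0]

```text
clock: 36.17
position: [0.4678, 0.1097, 0.1138]
ee_rot: [0.999, -0.032, -0.001, 0.01]
ft_force: [0.2, -0.3, -0.7]
grip_width: 0.33
```

```bash
cat >> h.py <<'E'
def tipinfo(save_as=None):
    o=state(); t=o["position"]; y=R.from_quat(o["ee_rot"]).apply([0,1,0]); a=np.arctan2(y[1],y[0])+np.pi/2
    print("stylus angle %.1f"%np.degrees(a),"tip pred",np.round((t+np.array([.1115*np.cos(a),.1115*np.sin(a),.003]))*1000,1))
    p=manip.camera("wrist"); z=t[2]+.003
    for d in manip.pinpoint(p,"stylus_tip")[:2]: print("tip",np.round(d["at"],1),round(d["confidence"],2),np.round(at(p,d["at"],z)*1000,1))
    for l in("rocker_1","rocker_main"):
        for d in manip.outline_of(p,l):
            m=d["mask"]; q=np.argwhere(m).mean(0)[::-1]; print(l,np.round(d["extent"]),round(d["confidence"],2),np.round(at(p,q,.069)*1000,1))
    if save_as: save(p,save_as)
    return o,p
E
python3 - <<'E'
from h import *
tipinfo("w22")
E
```

```text
t36.17 tcp [467.8 109.7 113.8] jaw -93.6 tz [-0.002 -0.021 -1.   ] F [ 0.2 -0.3 -0.7] w28.2 q [-1.03  0.14  0.75  2.   -0.09  1.05 -1.88]
stylus angle -3.6 tip pred [579.  102.7 116.8]
tip [320.9  11.3] 0.62 [579.2 102.2 116.8]
rocker_1 [362.   7. 392.  81.] 0.83 [571.6  71.6  69. ]
rocker_1 [405.   9. 450.  82.] 0.81 [570.4  44.2  69. ]
rocker_1 [457.   8. 504.  80.] 0.81 [569.6  16.   69. ]
rocker_1 [258.   9. 287.  84.] 0.58 [574.6 126.6  69. ]
rocker_1 [327.   6. 343.  76.] 0.56 [575.   94.6  69. ]
rocker_main [536.   7. 593.  80.] 0.6 [567.3 -30.7  69. ]
rocker_main [454.  10. 504.  80.] 0.27 [569.6  16.1  69. ]
```

View pics/w22.png

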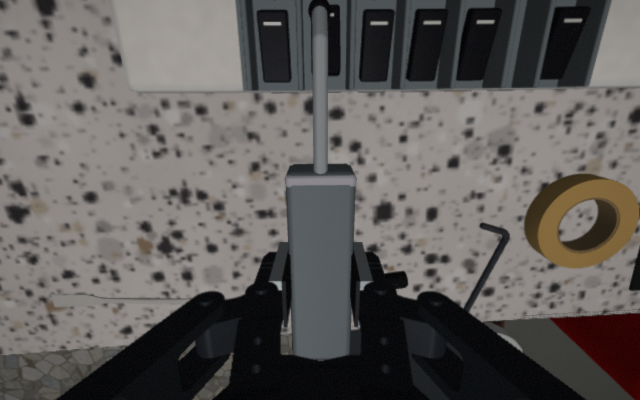

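View: the tip is over rocker 2's slot and matches the predicted tip position. Pressing the far end of rocker 2.

>>> jog_arm:
  translation:
    - [5, -3, -10]
    - [5, -3, -22]
    - [5, -3, -33]
    - [5, -3, -38]
    - [5, -3, -42]
    - [5, -3, -44]
    - [5, -3, -44]
    - [5, -3, -44]
  turn: [0, 0, 0, 0, 0, 0, 0, 0]

```text
clock: 37.03
position: [0.4734, 0.1064, 0.0711]
ee_rot: [0.999, -0.033, 0.0, 0.009]
ft_force: [-0.5, -0.3, -0.3]
grip_width: 0.323
```

```bash
python3 - <<'E'
from h import *
o,p=tipinfo(); save(p,"w23",(220,0,420,120),3)
E
```

```text
t37.03 tcp [473.4 106.4  71.1] jaw -93.8 tz [-0.    -0.018 -1.   ] F [-0.5 -0.3 -0.3] w27.6 q [-0.99  0.23  0.74  2.03 -0.17  0.95 -1.81]
stylus angle -3.8 tip pred [584.6  99.1  74.1]
tip [322.5   9. ] 0.75 [585.6  98.   74.1]
rocker_1 [489.   0. 557.  89.] 0.97 [569.3  15.8  69. ]
rocker_1 [364.   0. 412.  94.] 0.88 [572.   71.8  69. ]
rocker_1 [427.   2. 483.  91.] 0.87 [570.4  44.2  69. ]
rocker_1 [302.   0. 344.  87.] 0.73 [574.   98.6  69. ]
rocker_1 [229.   3. 275.  96.] 0.67 [575.2 126.7  69. ]
rocker_1 [ 48.   0. 640. 106.] 0.23 [570.6  88.2  69. ]
rocker_main [598.   1. 640.  91.] 0.92 [563.9 -29.   69. ]
```

View pics/w23.png

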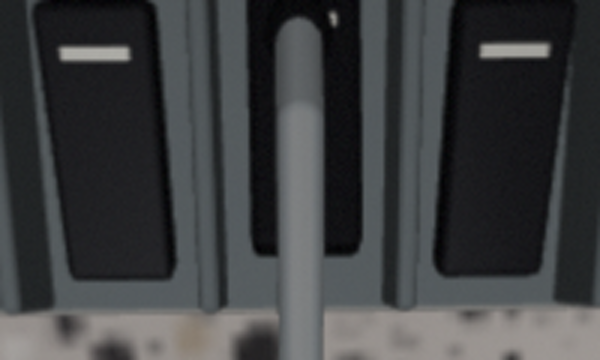

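View: rocker 2's near end reads shorter than its neighbours' and its bar sits farther back, so it was already on. The others are off, and 4 is correctly off. Press 1, 3, 5, then main.

>>> jog_arm:
  translation:
    - [0, 0, 15]
    - [0, 0, 25]
    - [1, 15, 25]
    - [3, 28, 25]
    - [3, 28, 25]
    - [3, 28, 12]
    - [3, 28, 6]
    - [3, 28, 2]
    - [3, 28, -1]
    - [3, 28, -2]
    - [3, 28, -2]
    - [3, 28, -2]
  turn: [0, 0, 0, 0, 0, 0, 0, 0, 0, 0, 0, 0]

```text
clock: 38.23
position: [0.4764, 0.1344, 0.0692]
ee_rot: [0.999, -0.033, 0.0, 0.009]
ft_force: [0.1, 0.5, -1.1]
grip_width: 0.327
```

```bash
cat >> h.py <<'E'
O=np.array([.6245,.048,0]);X=np.array([.9985,-.0541,0]);Y=np.array([.0541,.9985,0])
def W(x,y,z): return O+x*X+y*Y+np.array([0,0,z])
def rock(p):
    ds=manip.outline_of(p,"rocker_1")+manip.outline_of(p,"rocker_main")
    for n,y in zip((1,2,3,4,5,"M"),(.076,.048,.020,-.008,-.036,-.082)):
        on=proj(p,W(-.0674,y,.074))-0; off=proj(p,W(-.0734,y,.066)); c=proj(p,W(-.053,y,.07))
        b=[d for d in ds if d["confidence"]>.4 and d["mask"].sum()>50 and abs(np.argwhere(d["mask"])[:,1].mean()-c[0])<14]
        if b: e=b[0]["extent"]; print("rocker",n,"near edge row %.1f"%e[3],"far row %.1f"%e[1],"pred on %.1f off %.1f"%(on[1],off[1]),"far on %.1f off %.1f"%(proj(p,W(-.0326,y,.066))[1],proj(p,W(-.0386,y,.074))[1]))
        else: print("rocker",n,"not seen",np.round(c))
E
python3 - <<'E'
from h import *
o,p=tipinfo(); rock(p)
E
```

```text
t38.23 tcp [476.4 134.4  69.2] jaw -93.8 tz [-0.    -0.018 -1.   ] F [ 0.1  0.5 -1.1] w27.9 q [-1.02  0.25  0.72  2.01 -0.18  0.96 -1.85]
stylus angle -3.8 tip pred [587.6 127.1  72.2]
tip [321.7   9.3] 0.74 [588.5 126.3  72.2]
rocker_1 [494.   0. 557.  95.] 0.88 [571.5  43.6  69. ]
rocker_1 [368.   0. 409.  91.] 0.86 [575.1  99.5  69. ]
rocker_1 [560.   2. 632.  94.] 0.74 [570.1  14.9  69. ]
rocker_1 [302.   3. 341.  88.] 0.73 [576.2 126.4  69. ]
rocker_1 [428.   0. 483.  96.] 0.68 [572.4  72.1  69. ]
rocker_1 [287.   0. 354. 360.] 0.33 [494.4 132.9  69. ]
rocker 1 near edge row 88.2 far row 2.6 pred on 83.0 off 97.8 far on -8.4 off 3.4
rocker 2 near edge row 90.6 far row 0.0 pred on 82.2 off 97.0 far on -9.0 off 2.7
rocker 3 near edge row 96.5 far row 0.0 pred on 81.2 off 96.1 far on -9.9 off 1.7
rocker 4 near edge row 95.3 far row 0.2 pred on 80.1 off 95.1 far on -11.2 off 0.3
rocker 5 near edge row 94.5 far row 1.8 pred on 78.7 off 93.9 far on -12.8 off -1.3
rocker M not seen [706.  39.]
```

Rocker 1 is on: its near edge now matches rocker 2's, while the off rockers read 95–96. Next, rocker 3.

>>> jog_arm:
  translation:
    - [0, 0, 15]
    - [0, 0, 27]
    - [-1, -25, 27]
    - [-3, -55, 27]
    - [-3, -55, 27]
    - [-3, -55, 27]
    - [-3, -55, 14]
    - [-3, -55, 8]
    - [-3, -55, 4]
    - [-3, -55, 1]
    - [-3, -55, 0]
    - [-3, -55, 0]
  turn: [0, 0, 0, 0, 0, 0, 0, 0, 0, 0, 0, 0]

```text
clock: 39.53
position: [0.4733, 0.0797, 0.0691]
ee_rot: [0.999, -0.033, -0.0, 0.009]
ft_force: [-0.6, -0.3, -0.5]
grip_width: 0.329
```

```bash
python3 - <<'E'
from h import *
o,p=tipinfo(); rock(p)
E
```

```text
t39.53 tcp [473.3  79.7  69.1] jaw -93.7 tz [-0.001 -0.018 -1.   ] F [-0.6 -0.3 -0.5] w28.1 q [-0.96  0.22  0.76  2.05 -0.17  0.95 -1.75]
stylus angle -3.7 tip pred [584.5  72.4  72.1]
tip [322.8   7.3] 0.76 [586.   71.2  72.1]
rocker_1 [308.   0. 345.  90.] 0.95 [573.   69.6  69. ]
rocker_1 [167.   2. 214.  92.] 0.85 [576.7 126.1  69. ]
rocker_1 [368.   0. 417.  95.] 0.83 [571.   43.7  69. ]
rocker_1 [236.   0. 281.  91.] 0.76 [575.3  98.6  69. ]
rocker_1 [426.   0. 493.  95.] 0.75 [569.3  16.2  69. ]
rocker_main [538.   1. 608.  94.] 0.77 [567.4 -30.8  69. ]
rocker_main [  0.   0. 640. 110.] 0.33 [570.3  74.2  69. ]
rocker 1 near edge row 92.2 far row 2.2 pred on 83.7 off 98.6 far on -8.7 off 3.1
rocker 2 near edge row 90.8 far row 0.0 pred on 83.2 off 98.1 far on -8.7 off 3.1
rocker 3 near edge row 89.6 far row 0.0 pred on 82.6 off 97.4 far on -9.0 off 2.8
rocker 4 near edge row 95.1 far row 0.0 pred on 81.8 off 96.6 far on -9.6 off 2.1
rocker 5 near edge row 94.9 far row 0.0 pred on 80.8 off 95.7 far on -10.5 off 1.1
rocker M near edge row 93.7 far row 0.7 pred on 78.9 off 94.0 far on -12.7 off -1.3
```

>>> jog_arm:
  translation:
    - [0, 0, 15]
    - [0, 0, 27]
    - [-1, -25, 27]
    - [-3, -56, 27]
    - [-3, -56, 27]
    - [-3, -56, 27]
    - [-3, -56, 14]
    - [-3, -56, 8]
    - [-3, -56, 4]
    - [-3, -56, 1]
    - [-3, -56, 0]
    - [-3, -56, 0]
  turn: [0, 0, 0, 0, 0, 0, 0, 0, 0, 0, 0, 0]

```text
clock: 40.83
position: [0.4703, 0.0237, 0.0693]
ee_rot: [0.999, -0.033, 0.0, 0.009]
ft_force: [0.8, 0.4, -0.1]
grip_width: 0.325
```

```bash
python3 - <<'E'
from h import *
o,p=tipinfo(); rock(p)
E
```

```text
t40.83 tcp [470.3  23.7  69.3] jaw -93.7 tz [-0.001 -0.018 -1.   ] F [ 0.8  0.4 -0.1] w27.7 q [-0.9   0.2   0.81  2.07 -0.16  0.94 -1.64]
stylus angle -3.7 tip pred [581.6  16.5  72.3]
tip [322.    8.5] 0.74 [582.7  15.5  72.3]
rocker_1 [307.   2. 347.  90.] 0.95 [570.1  13.6  69. ]
rocker_1 [235.   4. 283.  98.] 0.66 [570.7  42.8  69. ]
rocker_1 [ 98.   0. 153.  94.] 0.65 [574.5  98.2  69. ]
rocker_1 [169.   0. 213.  90.] 0.58 [573.6  70.2  69. ]
rocker_1 [26.  3. 81. 92.] 0.57 [575.7 126.9  69. ]
rocker_1 [  3.   0. 620. 110.] 0.25 [567.9  26.3  69. ]
rocker_main [405.   1. 464.  96.] 0.56 [566.8 -29.8  69. ]
rocker 1 near edge row 92.3 far row 2.6 pred on 84.3 off 99.5 far on -9.3 off 2.6
rocker 2 near edge row 94.0 far row 0.0 pred on 84.2 off 99.2 far on -8.7 off 3.2
rocker 3 near edge row 90.3 far row 0.0 pred on 83.9 off 98.8 far on -8.3 off 3.5
rocker 4 near edge row 97.7 far row 4.5 pred on 83.4 off 98.2 far on -8.3 off 3.5
rocker 5 near edge row 89.7 far row 1.5 pred on 82.8 off 97.6 far on -8.6 off 3.1
rocker M near edge row 96.5 far row 1.2 pred on 81.4 off 96.3 far on -9.8 off 1.8
```

Now main: tip to y ≈ -30.

>>> jog_arm:
  translation:
    - [0, 0, 15]
    - [0, 0, 27]
    - [-1, -20, 27]
    - [-2, -46, 27]
    - [-2, -46, 27]
    - [-2, -46, 27]
    - [-2, -46, 14]
    - [-2, -46, 8]
    - [-2, -46, 4]
    - [-2, -46, 1]
    - [-2, -46, 0]
    - [-2, -46, 0]
  turn: [0, 0, 0, 0, 0, 0, 0, 0, 0, 0, 0, 0]

```text
clock: 42.13
position: [0.4684, -0.0222, 0.0694]
ee_rot: [0.999, -0.033, 0.0, 0.009]
ft_force: [0.2, 0.8, -1.6]
grip_width: 0.331
```

>>> jog_arm:
  translation:
    - [0, 0, 15]
    - [0, 0, 30]
    - [0, 0, 60]
    - [0, 0, 75]
    - [0, 0, 75]
    - [0, 0, 75]
  turn: [0, 0, 0, 0, 0, 0]

```text
clock: 42.63
position: [0.4688, -0.0218, 0.145]
ee_rot: [0.999, -0.032, 0.001, 0.008]
ft_force: [0.3, 0.1, -0.5]
grip_width: 0.325
```

```bash
python3 - <<'E'
from h import *
o,p=tipinfo(); rock(p)
E
```

```text
t42.63 tcp [468.8 -21.8 145. ] jaw -93.7 tz [ 0.001 -0.016 -1.   ] F [ 0.3  0.1 -0.5] w27.7 q [-0.89  0.04  0.87  2.01 -0.02  1.11 -1.66]
stylus angle -3.7 tip pred [580.1 -29.  148. ]
tip [321.   12.4] 0.88 [579.9 -29.5 148. ]
rocker_1 [59. 36. 90. 95.] 0.97 [576.4 126.5  69. ]
rocker_1 [104.  31. 138.  97.] 0.85 [575.2  98.2  69. ]
rocker_1 [238.  31. 269.  94.] 0.71 [571.3  14.3  69. ]
rocker_main [308.  34. 340.  92.] 0.93 [567.7 -34.6  69. ]
rocker_main [  2.   0. 453. 107.] 0.61 [578.5  35.1  69. ]
rocker_main [284.   2. 356. 361.] 0.29 [454.1 -22.3  69. ]
rocker 1 near edge row 95.2 far row 36.0 pred on 89.5 off 99.2 far on 30.6 off 39.2
rocker 2 near edge row 96.6 far row 31.3 pred on 89.4 off 99.0 far on 30.8 off 39.3
rocker 3 not seen [163.  65.]
rocker 4 near edge row 107.4 far row 0.0 pred on 89.0 off 98.5 far on 30.8 off 39.3
rocker 5 near edge row 93.8 far row 31.2 pred on 88.7 off 98.2 far on 30.7 off 39.2
rocker M near edge row 92.5 far row 34.3 pred on 88.0 off 97.6 far on 30.3 off 38.7
```

```bash
python3 - <<'E'
from h import *
p=manip.camera("wrist"); save(p,"w30",(30,0,430,110),2)
E
```

>>> jog_arm:
  translation:
    - [-6, -30, 0]
    - [-12, -60, 0]
    - [-18, -90, 0]
    - [-24, -120, 0]
    - [-30, -150, 0]
    - [-36, -180, 0]
    - [-42, -210, 0]
    - [-48, -240, 0]
    - [-56, -270, 0]
    - [-64, -295, 0]
    - [-64, -295, 0]
    - [-64, -295, 0]
  turn: [7, 14, 21, 28, 35, 42, 49, 56, 63, 70, 77, 84]

```text
clock: 43.98
position: [0.4021, -0.3204, 0.1435]
ee_rot: [0.815, 0.579, 0.004, 0.008]
ft_force: [-0.8, 0.9, -0.2]
grip_width: 0.325
```

```bash
python3 - <<'E'
from h import *
o=state(); p=manip.camera("wrist"); z=o["position"][2]-.002; styl(p,z,z+.005)
for c in("wrist","top"):
  p=manip.camera(c)
  for d in manip.outline_of(p,"mat")[:1]:
    k=max(cv2.findContours(d["mask"].astype(np.uint8),0,1)[0],key=cv2.contourArea)
    w=np.array([at(p,q[0],.003)[:2] for q in k],np.float32); print(c,round(d["confidence"],2),cv2.minAreaRect(w*1000))
E
```

```text
t43.98 tcp [ 402.1 -320.4  143.5] jaw -19.2 tz [ 0.015 -0.008 -1.   ] F [-0.8  0.9 -0.2] w27.7 q [-0.31  0.21  1.    1.92 -0.2   1.1   0.44]
stylus [519. 116.] 0.67 [ 511.1 -283.7  141.5]
stylus [318. 257.] 0.62 [ 400.9 -321.2  141.5]
tip [323.  12.] 0.71 [ 439.7 -216.3  146.5]
((412.1292724609375, -291.6889343261719), (162.57769775390625, 29.86552619934082), 71.031982421875)
wrist 0.97 ((398.12371826171875, -273.2215270996094), (99.22378540039062, 179.72486877441406), 1.8520935773849487)
top 0.72 ((404.3371887207031, -281.6788330078125), (113.71339416503906, 193.62948608398438), 0.971224844455719)
```

>>> jog_arm:
  translation:
    - [2, 4, -20]
    - [2, 4, -40]
    - [2, 4, -60]
    - [2, 4, -80]
    - [2, 4, -100]
    - [2, 4, -110]
    - [2, 4, -115]
    - [2, 4, -115]
    - [2, 4, -115]
  turn: [7, 14, 20, 20, 20, 20, 20, 20, 20]

```text
clock: 45.13
position: [0.4068, -0.313, 0.0295]
ee_rot: [0.703, 0.711, 0.006, 0.007]
ft_force: [-0.1, -0.9, 0.6]
grip_width: 0.325
```

```bash
python3 - <<'E'
from h import *
o=state(); p=manip.camera("wrist"); z=o["position"][2]-.002; styl(p,z,z+.005)
E
```

```text
t45.13 tcp [ 406.8 -313.    29.5] jaw 0.6 tz [ 0.019 -0.    -1.   ] F [-0.1 -0.9  0.6] w27.7 q [-0.14  0.39  0.83  2.01 -0.39  0.88  0.91]
stylus [319. 256.] 0.82 [ 406.6 -313.5   27.5]
tip [324.  12.] 0.97 [ 407.3 -202.1   32.5]
((406.5329895019531, -282.59832763671875), (30.102943420410156, 162.4561004638672), 0.6250426769256592)
```

>>> jog_arm:
  translation:
    - [0, 0, -12]
    - [0, 0, -19]
    - [0, 0, -23]
    - [0, 0, -24]
    - [0, 0, -24]
  turn: [0, 0, 0, 0, 0]

```text
clock: 45.75
position: [0.4066, -0.3128, 0.0051]
ee_rot: [0.703, 0.711, 0.007, 0.006]
ft_force: [-0.2, -0.6, -0.4]
grip_width: 0.324
```

>>> jog_arm:
  translation:
    - [0, 0, 0]
    - [0, 0, 0]
    - [0, 0, 0]
    - [0, 0, 0]
  turn: [0, 0, 0, 0]
  grip: 55

```text
clock: 46.08
position: [0.4066, -0.3128, 0.005]
ee_rot: [0.703, 0.711, 0.007, 0.006]
ft_force: [-0.2, -0.5, -0.1]
grip_width: 0.646
```

>>> jog_arm:
  translation:
    - [0, 0, 20]
    - [0, 0, 60]
    - [0, 0, 100]
    - [0, 0, 140]
    - [0, 0, 180]
    - [0, 30, 220]
    - [0, 70, 250]
    - [20, 110, 250]
    - [40, 150, 250]
    - [40, 190, 250]
    - [40, 190, 250]
    - [40, 190, 250]
  turn: [0, 0, 0, 0, 0, 0, 0, 0, 0, 0, 0, 0]

```text
clock: 47.08
position: [0.4473, -0.1182, 0.255]
ee_rot: [0.701, 0.713, 0.007, 0.006]
ft_force: [0.3, -1.1, -0.2]
grip_width: 0.647
```

```bash
python3 - <<'E'
from h import *
o=state(); p=manip.camera("wrist")
t=manip.camera("top"); s=manip.camera("scene"); print("top");styl(t); print("scene"); styl(s)
f=lambda q,c,W,H: cv2.resize(q["frame"][c[1]:c[3],c[0]:c[2],::-1],(W,H),interpolation=cv2.INTER_CUBIC)
a=cv2.imread("pics/w30.png"); b=f(s,(200,130,400,310),480,380); c=f(p,(0,0,640,400),320,200); d=f(t,(380,200,460,270),320,180)
img=np.zeros((600,800,3),np.uint8); img[:a.shape[0],:800]=a; img[220:600,:480]=b; img[220:420,480:]=c; img[420:600,480:]=d
cv2.imwrite("pics/final.png",img)
E
```

```text
t47.08 tcp [ 447.3 -118.2  255. ] jaw 1.0 tz [ 0.018  0.001 -1.   ] F [ 0.3 -1.1 -0.2] w55.2 q [-0.58 -0.12  0.7   1.88  0.08  1.34  0.12]
top
stylus [422. 237.] 0.54 [ 409.4 -312.3    3. ]
((408.97210693359375, -328.7782897949219), (68.54753112792969, 28.707420349121094), 88.50881958007812)
scene
stylus [251. 170.] 0.61 [ 409.2 -301.7    3. ]
((411.2379150390625, -305.671142578125), (44.01359176635742, 111.22125244140625), 2.2290563583374023)
```

View pics/final.png

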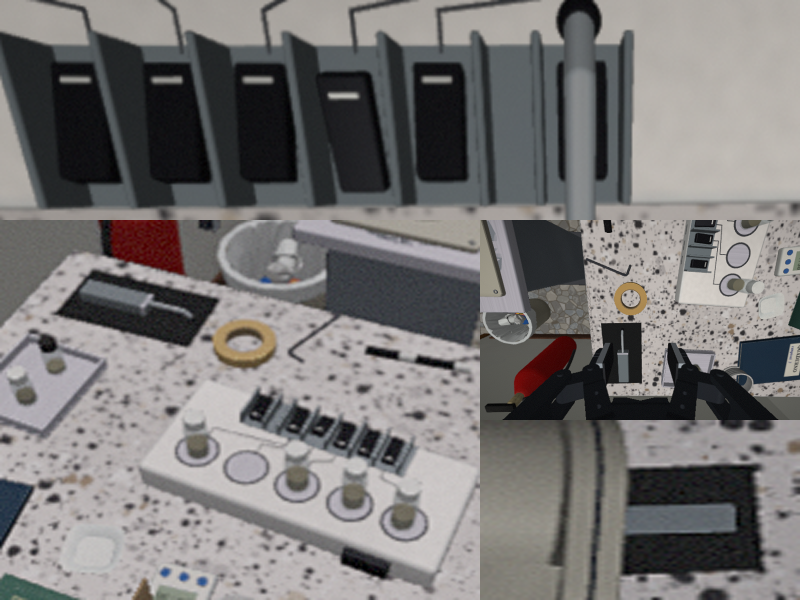

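The final composite shows rockers 1, 2, 3, 5 and main alike, tilted on, and 4 the odd one, off. Talls stand on plates 1, 2, 3 and 5, the shorts stand in the tray, and the stylus lies flat inside the mat.

```bash
python3 -c "
from workcell import manip
print(manip.hand_in())"
```

```text
the job is handed in; nothing more can be done
None
```

The job is done and handed in at about 47 s on the robot's clock; the hand-in reported no verdict.

- **Vials:** Both short vials, from plates 1 and 3, stand upright in the tray. The tall vial already on plate 2 stayed there, and the three waiting tall vials stand on plates 1, 3 and 5. Plate 4 is empty.
- **Rockers:** Using the stylus, I pressed on rockers 1, 3 and 5, then main last. Rocker 2 was already on; the stylus was lowered onto it anyway. Rocker 4 was already off, so I left it alone.
- **Stylus:** It was knocked a few centimetres aside during the run, so I found it again before picking it up. It now lies flat and fully on the mat.

**Last checks:** The final pictures showed rockers 1, 2, 3, 5 and main tilted alike and rocker 4 the other way, with all vials upright. The camera measurement after lifting gave near-edge positions a few pixels from the predicted "on" values, and it missed rocker 3 and gave an unusable reading for rocker 4, so for those two I relied on earlier readings and the picture. The stylus network's two position estimates differed by about 10 mm, but both put the handle on the mat.

**Contact forces:** One early descent at plate 1 read about 23 N, probably a finger against the neighbouring vial's cap, and setting down the first short vial read about 15 N. Nothing moved.

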